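Pin the keeper bar of the cupping-jar rack with its R-clip

ROBOT

A 7-joint arm with a two-finger parallel gripper is mounted at the origin on the work surface. World frame = base frame: x ahead of the robot, y to its left, z up, the work surface at z = 0. Lengths are in m, angles in rad, forces in N, time in s.
With the tool pointing down it reaches from about 0.425 to 0.95 m from the base axis. Payload 4.7 kg.
Tool frame: the origin (TCP) lies midway between the tips of the shut fingers; the grasp point (between the pads) lies 19 mm behind it; z points along the fingers, y is the direction in which the jaws open and shut (so a half turn about z gives the same grasp; the last joint's range is limited). The gripper opens to 85 mm and grips with 20 to 120 N. Pads are 22 mm wide; open, the fingers measure 114 mm over their backs; the gripper's body (76 mm by 85 mm) begins 54 mm behind the grasp point. The pads swing forward as they close: fully open they stand 13 mm farther back than shut.
Start: joints at [1.315, 0.469, -0.049, 1.532, 0.024, 1.141, -0.082], TCP at [0.152, -0.658, 0.231] pointing down, gripper open.
Joint ranges: [-2.59, 2.59], [-0.33, 1.99], [-1.39, 1.29], [0.1, 2.45], [-1.04, 4.18], [0.21, 1.99], [-2.66, 2.66]. Speed limits (rad/s): [2.57, 2.57, 3.14, 3.14, 3.14, 3.14, 3.14].

INTERFACE

Orientations are given as a unit quaternion [w, x, y, z].
In Python, from rig import env gives the robot as it stands.
- The arm moves only by the tool drive_tool, never from a script. Its argument "commands" is a list of rows, each an object of numbers: "x", "y", "z": the shift along the world's x, y, z in cm; "turn": the turn about the world's z in rad; "grip": the opening, from 0 (shut) to 1 (fully open). In form: [{"x": .., "y": .., "z": .., "turn": .., "grip": ..}, ...]. A call has 1 to 5 rows; each row is the pose to reach, as a shift and turn from the pose commanded when the call began; what a row does not reach only later rows make up. A row lasts 1/12 s, in which the tool goes at most 41.7 mm and 7.16 degrees, less where a joint would pass 70% of its speed; a pose out of reach is approached as far as the arm can. A call with a gripper value outside its range is refused whole. The fingers move at their own pace and stop on an object; "squeeze" is the grip in N (left out, the last holds). Time passes only in rows, so rows that repeat a pose let the fingers close. It gives the time, the measured TCP pose, the force and the opening at its end, in the units of the state.
- env.read_state(): the state, without advancing time (a new reading comes with each control period).
- env.get_image(name): name is "side" or "top"; returns a dict with "image" (400x640x3 uint8, red, green, blue), "vertical_fov" (degrees; the focal length in pixels is half the picture's height over the tangent of half this angle, whatever the lens; pixels are square), "cx", "cy" (the principal point, pixels), "k1" (the pictures are not rectified: a ray, as slopes to the right and down, at radius r is drawn at 1 + k1 r^2 times it, then the intrinsics apply), "R" (3x3) and "t" (3): a world point X has camera coordinates R X + t. Camera axes: x right, y down, z forward; pixel columns grow to the right and rows downward; lengths in m; the calibration is good to about 2 mm. A picture is of the moment at which its call begins. There is no depth.
- env.job_done(): hands the job in, once; it reports no verdict.
The state is a dict: "t": time; "joint_pos": joint angles; "dq": joint speeds; "joint_efforts": joint torques, N m; "eef_pos": TCP position; "tcp_rot": TCP orientation; "force": force on the tool from outside, world axes, zero at the start; "wrist_torque": the same for the moment, N m; "finger_gap": finger opening in m.
Only numpy, scipy, OpenCV 4.12 (cv2) and the standard library are available. Lean on these libraries where they do the work, as an engineer would, in place of code of your own. Each camera call takes 0.05 s, during which the arm holds its last target.

TASK

Lock the keeper bar over the cupping jars: draw the steel R-clip out of its bamboo pocket, lay it down flat on the ledge and let go, then take it by its grip loop and push its straight leg through the cross hole in the rack's brass pin until the bow springs over the pin and the clip is fully home. Let go of it, and leave the other things on the ledge where they stand.

Things in the scene. Friction and masses are not known exactly. Their poses are not given: they have to be found in the camera images.
- clip: Loose steel R-clip, flat, 122 mm long, about 62 g. Origin on the leg's axis at the front end of the grip loop. +x along the straight leg to its free end, +y from the leg to the bow, z square to the clip's plane, up while it lies. Leg: 6 mm round wire, round end at x = 93 mm. Bow: 5 mm spring wire in the leg's plane, on the +y side.
- clip_grip (a point): Centre of the clip's grip loop; axes as the clip. Rigid flat-sided loop 32 mm long (x), 24 mm wide (y), 12 mm high (z); its long sides are flat. It lies 16 mm behind (-x), 9 mm to +y and 3 mm above the clip's origin; its underside is level with the leg's underside.
- clip_arch (a point): Point midway between leg and crown of the bow's arch, 48 mm ahead (+x) of the clip's origin and 6.5 mm to +y, on the leg's level; axes as the clip. Leg and arch measure 18 to 19 mm over their outsides here and can be pinched together (the bow does not close further). The bow's throat is at x = 60 mm from the clip's origin; from there it flares out to its end at x = 77 mm.
- clip_seat (a point): Point of the clip that lies at the centre of the pin's hole when the clip is fully home: 48 mm ahead (+x) of the clip's origin, 1.2 mm to -y of the leg's axis (the sprung bow draws the leg against the hole's wall), on the leg's level; axes as the clip.
- clip_bow (a joint): Opening of the clip's bow (rad): 0 at rest, where it is stopped; about 0.12 as its throat rides over the widest part of the pin; below 0.04 once sprung home. Pushing the throat over the pin takes some 5 to 12 N along the leg.
- pin_axis (a point): Point on the axis of the upright brass pin at the end of the jar rack, 104 mm above the ledge; x along the hole, z up. Pin 24 mm in diameter. Its cross hole is square, 8.4 mm, open at both ends, mouths chamfered 1.8 mm at the two sides only. The pin sits stiffly at an unknown height: the hole's centre lies up to 7 mm above or below this point (felt or seen), the pin's top 18 mm above the hole.
- rack: Bamboo rack of the cupping jars, fixed; origin on the ledge under the pin's axis. +x looks away from the arm, give or take 0.25 rad. Base board 100 mm (x, -50 to 50) by 336 mm (y, -34 to 302), 14 mm high. Three glass jars mouth-down at y = 66, 136, 206 mm, 57 mm in diameter, tops 80 mm above the ledge, under the keeper bar, 26 mm wide, top at 89 mm, washer to 91 mm.
- pocket_mouth (a point): Middle of the mouth of the covered bamboo clip pocket, fixed, 9 mm above the ledge; +x straight out of the mouth, z up. Pocket 66 mm deep (to -x), 54 mm wide, 30 mm high; inside 30 mm wide, 18 mm high, its floor is the ledge. At the start the clip lies flat on the ledge, +x outward, its grip loop and 18 mm of leg and bow inside under the cover, the other 75 mm of leg outside.
- jade: Bystander: flat oval jade massage stone, 90 x 52 mm, 16 mm high, lying flat; origin at the centre of its underside.
- case: Bystander: brass acupuncture case, 121 x 29 mm, 22 mm high, lying flat; origin at the centre of its underside.
- bottle: Bystander: squat brown medicine bottle with a cork, 72 mm in diameter, 84 mm high, upright; origin at the centre of its underside.
- cup: Bystander: blue-glazed tea cup, 68 mm in diameter, 55 mm high, upright; origin at the centre of its underside.
- weight: Bystander: brass balance weight, 40 mm in diameter, 50 mm high, upright; origin at the centre of its underside.
- mortar: Bystander: small stone bowl, 90 mm in diameter, 55 mm high, upright; origin at the centre of its underside.

How it is judged:
By the outcome, as a careful person would: the job done as asked, in the order asked, and still so for the second after the job is handed in, with the robot touching nothing.
It also fails if it takes over 72 s, if anything falls off the work surface, if the arm or the gripper's body presses on something with over 40 N, if the wrist force passes 120 N, or if a joint passes its speed limit or range.

## Working session

There is one attempt and no reset: what is moved stays moved. The work goes in short steps, Python scripts to look and compute and a tool call to move; the robot and the scene stay as the last step left them, time stands still between calls to the robot, and variables do not carry over. Pictures are saved under pics/ and viewed, and the job is handed in when it is done.

Besides the shell and the picture viewer there is one more tool, called after "Emit:" by a JSON object that holds its "name" and its "arguments". drive_tool: Moves the arm, as the interface text tells. Its arguments: {"type":"object","properties":{"commands":{"type":"array","items":{"type":"object","properties":{"x":{"type":"number"},"y":{"type":"number"},"z":{"type":"number"},"turn":{"type":"number"},"grip":{"type":"number"}}}},"squeeze":{"type":"number"}},"required":["commands"]}

```bash
ls; mkdir -p pics; cat > h.py <<'E'
import numpy as np, cv2
from rig import env
def cam(n,save=None):
    d=env.get_image(n)
    if save: cv2.imwrite('pics/'+save+'.png',d['image'][:,:,::-1])
    return d
def K(d):
    f=200/np.tan(np.radians(d['vertical_fov'])/2)
    return np.array([[f,0,d['cx']],[0,f,d['cy']],[0,0,1.]]),np.array([d['k1'],0,0,0,0.])
def ray(d,uv):
    k,dist=K(d); p=cv2.undistortPoints(np.array(uv,float).reshape(-1,1,2),k,dist).reshape(-1,2)
    R=np.array(d['R']);t=np.array(d['t']); dirs=np.c_[p,np.ones(len(p))]@R
    return -R.T@t,dirs
def onz(d,uv,z):
    c,r=ray(d,uv); return c+r*((z-c[2])/r[:,2])[:,None]
def proj(d,X):
    k,dist=K(d); R=np.array(d['R']);t=np.array(d['t'])
    return cv2.projectPoints(np.array(X,float).reshape(-1,3),cv2.Rodrigues(R)[0],t.reshape(3,1),k,dist)[0].reshape(-1,2)
def tri(d1,u1,d2,u2):
    c1,r1=ray(d1,u1);c2,r2=ray(d2,u2);r1=r1[0];r2=r2[0]
    A=np.c_[r1,-r2];s=np.linalg.lstsq(A,c2-c1,rcond=None)[0]
    a=c1+s[0]*r1;b=c2+s[1]*r2
    return (a+b)/2,np.linalg.norm(a-b)
E
python3 - <<'E'
from h import *
for n in('side','top'):
    d=cam(n,n+'0'); print({k:v for k,v in d.items() if k!='image'}, -np.array(d['R']).T@d['t'])
print(env.read_state())
E
```

```text
pics
{'vertical_fov': 47.07129215467532, 'cx': 321.2575968065914, 'cy': 207.55775912258656, 'k1': -0.037522897425078014, 'R': array([[ 0.95350149, -0.30130867,  0.00692791],
       [-0.14251012, -0.4709944 , -0.87054876],
       [ 0.26556689,  0.82908224, -0.49203339]]), 't': array([-0.53884523,  0.13129946,  1.14727742])} [ 0.22782233 -1.05170477  0.68253446]
{'vertical_fov': 55.517938301819825, 'cx': 322.7313282206257, 'cy': 196.33975789242345, 'k1': -0.00395807422238148, 'R': array([[-0.05485924, -0.99848633, -0.00393917],
       [-0.97219147,  0.05431325, -0.22780214],
       [ 0.22767127, -0.00866742, -0.97369948]]), 't': array([-0.05200076,  0.56524825,  1.26754498])} [ 0.25809323 -0.07163616  1.3627678 ]
{'t': 0.1, 'joint_pos': array([ 1.31507971,  0.46938743, -0.04862596,  1.53355148,  0.02408427,
        1.14100138, -0.08231835]), 'dq': array([ 8.34124982e-04, -2.93389751e-03, -2.84701644e-05, -2.41746774e-03,
       -1.04047833e-04, -9.47860068e-04,  6.87484865e-04]), 'joint_efforts': array([ 5.16854725e-04, -5.11515176e+01, -4.69408790e-02, -2.38390321e+01,
        1.08155835e-02,  4.38929186e-03,  1.01874537e-05]), 'eef_pos': array([ 0.15171246, -0.65720073,  0.23035822]), 'tcp_rot': array([-8.73835575e-04,  9.93574012e-01,  1.13180852e-01, -1.15766612e-04]), 'force': array([ 0.32365442, -0.06490332, -0.54022899]), 'wrist_torque': array([-0.01670345, -0.00122417, -0.02563168]), 'finger_gap': 0.08543633499122319}
```

View pics/side0.png

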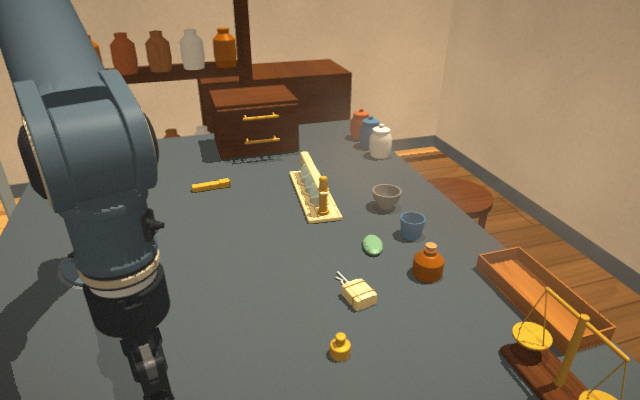

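View pics/top0.png

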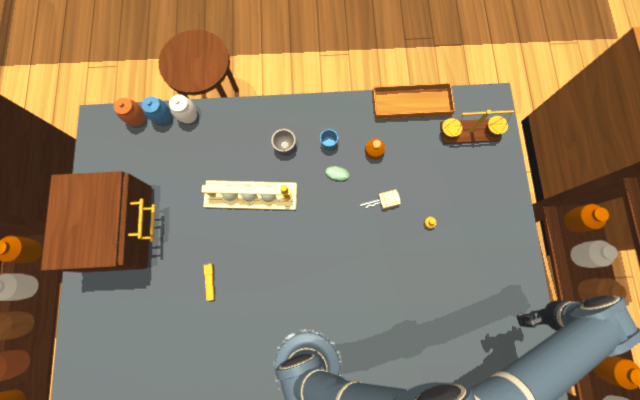

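```bash
python3 - <<'E'
import cv2,numpy as np
s=cv2.imread('pics/side0.png');t=cv2.imread('pics/top0.png')
c=lambda i,u,v,w,h,k:cv2.resize(i[v:v+h,u:u+w],None,fx=k,fy=k,interpolation=cv2.INTER_CUBIC)
cv2.imwrite('pics/z1.png',np.hstack([c(s,325,265,60,50,6),c(t,350,175,60,50,6)]))
cv2.imwrite('pics/z2.png',np.hstack([c(s,285,145,65,80,6),c(t,245,165,65,80,6)]))
E
```

```text
(no output)
```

View pics/z1.png

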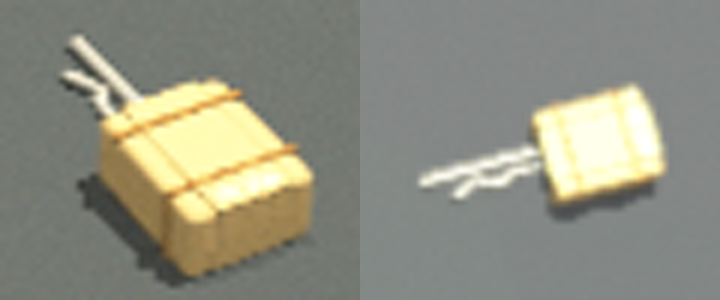

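View pics/z2.png

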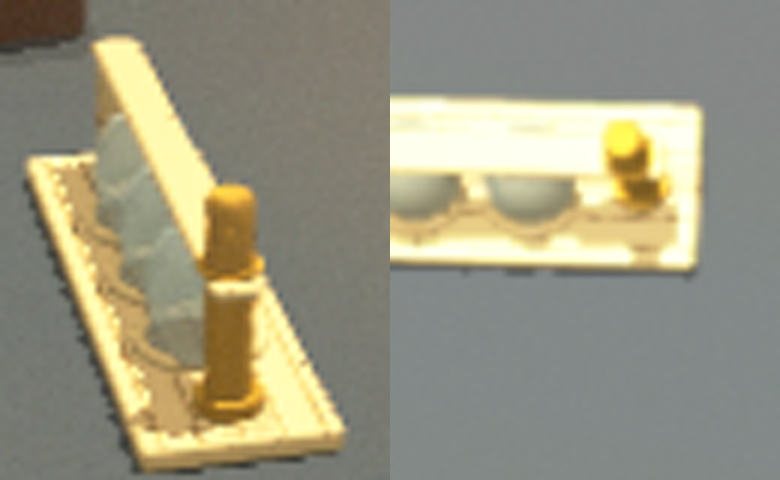

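```bash
cat > m.py <<'E'
from h import *
S=cam('side');T=cam('top')
def o(u,v,U,V,k=6): return [U+(u+.5)/k-.5,V+(v+.5)/k-.5]
# clip: leg tip & leg near pocket, bow end
def zs(u,v):return o(u,v,325,265)
def zt(u,v):return o(u-360,v,350,175)
for nm,a,b in [('tip',(75,42),(421,182)),('legroot',(135,100),(533,155)),('bowend',(66,75),(461,193))]:
    print(nm,onz(S,[zs(*a)],.003)[0],onz(T,[zt(*b)],.003)[0])
# pocket top corners z=.03 in top view
for p in [(537,112),(640,84),(663,165),(556,203)]: print('pk',onz(T,[zt(*p)],.03)[0])
def ys(u,v):return o(u,v,285,145)
def yt(u,v):return o(u-390,v,245,165)
print('rack side',onz(S,[ys(30,162),ys(343,432),ys(143,462)],.014))
print('rack top',onz(T,[yt(702,106),yt(695,268),yt(391,101),yt(391,263)],.014))
print('pin',tri(S,[ys(229,192)],T,[yt(626,136)]))
for z in(.115,.122,.129): print(z,onz(S,[ys(229,193)],z)[0],onz(T,[yt(626,136)],z)[0])
print('pinbase S',onz(S,[ys(229,400)],.016)[0], onz(T,[yt(645,190)],.018)[0])
E
python3 m.py
```

```text
tip [ 0.53648983 -0.21738094  0.003     ] [ 0.53634728 -0.2170481   0.003     ]
legroot [ 0.54671895 -0.25924533  0.003     ] [ 0.54933635 -0.28661373  0.003     ]
bowend [ 0.52605066 -0.23647964  0.003     ] [ 0.52817425 -0.24081105  0.003     ]
pk [ 0.56981264 -0.2870801   0.03      ]
pk [ 0.58365867 -0.35059073  0.03      ]
pk [ 0.53311823 -0.35937389  0.03      ]
pk [ 0.51360109 -0.29343533  0.03      ]
rack side [[0.56019397 0.34559671 0.014     ]
 [0.62896886 0.00775091 0.014     ]
 [0.53005345 0.00894436 0.014     ]]
rack top [[0.63197472 0.00947024 0.014     ]
 [0.53108081 0.01765277 0.014     ]
 [0.6458418  0.20001072 0.014     ]
 [0.5443621  0.20083483 0.014     ]]
pin (array([0.58396435, 0.0457747 , 0.1296659 ]), np.float64(0.0019052880716425504))
0.115 [0.59199862 0.07357322 0.115     ] [0.58881897 0.04700918 0.115     ]
0.122 [0.58750685 0.05969398 0.122     ] [0.5869636  0.04634357 0.122     ]
0.129 [0.58301508 0.04581474 0.129     ] [0.58510822 0.04567797 0.129     ]
pinbase S [0.58515181 0.04934322 0.016     ] [0.58009318 0.04579829 0.018     ]
```

Emit:
{"name": "drive_tool", "arguments": {"commands": [{"x": 3,"y": 3,"z": 0,"turn": 0.12,"grip": 0.6},{"x": 6,"y": 6,"z": 0,"turn": 0.24,"grip": 0.6},{"x": 9,"y": 9,"z": 0,"turn": 0.36,"grip": 0.6},{"x": 12,"y": 12,"z": 0,"turn": 0.48,"grip": 0.6},{"x": 15,"y": 15,"z": 0,"turn": 0.6,"grip": 0.6}], "squeeze": 30}}

```text
t: 0.62
eef_pos: [0.3001, -0.5087, 0.2313]
tcp_rot: [-0.0, 0.915, 0.404, -0.0]
force: [1.0, 0.1, -0.1]
finger_gap: 0.0516
```

Emit:
{"name": "drive_tool", "arguments": {"commands": [{"x": 3,"y": 3,"z": 0,"turn": 0.12,"grip": 0.6},{"x": 6,"y": 6,"z": 0,"turn": 0.24,"grip": 0.6},{"x": 9,"y": 9,"z": 0,"turn": 0.36,"grip": 0.6},{"x": 12,"y": 12,"z": 0,"turn": 0.48,"grip": 0.6},{"x": 15,"y": 15,"z": 0,"turn": 0.6,"grip": 0.6}]}}

```text
t: 1.03
eef_pos: [0.4474, -0.3615, 0.2315]
tcp_rot: [0.0, 0.754, 0.657, -0.0]
force: [0.2, -0.9, 0.4]
finger_gap: 0.0512
```

Emit:
{"name": "drive_tool", "arguments": {"commands": [{"x": 3,"y": 3.2,"z": -2.5,"turn": 0.12},{"x": 6,"y": 6.4,"z": -5,"turn": 0.24},{"x": 8.7,"y": 9.5,"z": -7.5,"turn": 0.344},{"x": 8.7,"y": 9.5,"z": -10,"turn": 0.344},{"x": 8.7,"y": 9.5,"z": -12,"turn": 0.344}]}}

```text
validation failed for argument at $.co...
```

```bash
python3 - <<'E'
from h import *
s=cam('side')['image'][:,:,::-1];t=cam('top')['image'][:,:,::-1]
c=lambda i,u,v,w,h,k:cv2.resize(i[v:v+h,u:u+w],None,fx=k,fy=k,interpolation=cv2.INTER_CUBIC)
cv2.imwrite('pics/z3.png',np.hstack([c(s,305,225,100,100,4),c(t,330,150,100,100,4)]))
st=env.read_state();print(st['eef_pos'],st['tcp_rot'])
S=cam('side');T=cam('top')
print(onz(T,[[337,173],[430,223],[375,148]],.01))
E
```

```text
[ 0.45248442 -0.35539764  0.23188446] [4.37721914e-05 7.51172715e-01 6.60099840e-01 2.78409948e-03]
[[ 0.6602162  -0.14139489  0.01      ]
 [ 0.45462987 -0.46323146  0.01      ]
 [ 0.7501316  -0.29051033  0.01      ]]
```

View pics/z3.png

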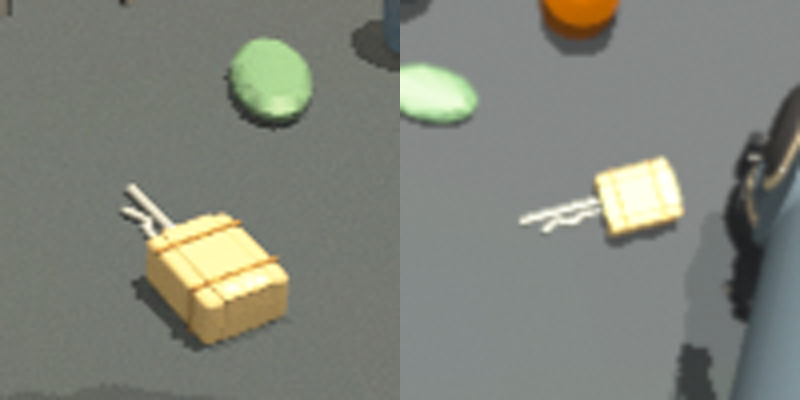

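```bash
python3 - <<'E'
from h import *
T=cam('top');S=cam('side')
def mask(d,u,v,w,h,th):
    im=d['image'].astype(int)[v:v+h,u:u+w]; g=im.min(2); sat=im.max(2)-g
    m=(g>th)&(sat<40); vv,uu=np.nonzero(m); return uu+u,vv+v,g[m]
u,v,g=mask(T,355,190,27,30,140)
P=onz(T,np.c_[u,v],.003)
for z in sorted(zip(u,v,g)): print(*z,end='; ')
print()
im=T['image'].astype(int)
for uu in range(358,384):
    col=im[196:216,uu].min(1); print(uu,col)
t=env.get_image('top')
E
```

```text
359 205 146; 360 203 143; 360 204 177; 360 205 211; 361 203 153; 361 204 199; 361 205 210; 362 203 179; 362 204 236; 362 205 180; 363 203 185; 363 204 241; 363 205 149; 364 202 148; 364 203 199; 364 204 233; 364 205 146; 365 202 169; 365 203 227; 365 204 211; 365 205 145; 365 206 150; 365 207 168; 366 201 141; 366 202 187; 366 203 242; 366 204 171; 366 205 153; 366 206 201; 366 207 228; 367 201 142; 367 202 190; 367 203 241; 367 204 156; 367 205 189; 367 206 231; 367 207 192; 368 201 149; 368 202 201; 368 203 232; 368 204 177; 368 205 227; 368 206 189; 368 207 145; 369 201 163; 369 202 219; 369 203 216; 369 204 206; 369 205 210; 369 206 148; 370 201 183; 370 202 237; 370 203 171; 370 204 193; 370 205 232; 371 200 144; 371 201 194; 371 202 238; 371 203 144; 371 204 176; 371 205 230; 372 200 153; 372 201 203; 372 202 222; 372 203 149; 372 204 187; 372 205 241; 373 200 183; 373 201 241; 373 202 188; 373 203 154; 373 204 205; 373 205 241; 374 199 141; 374 200 190; 374 201 243; 374 202 163; 374 203 190; 374 204 233; 374 205 193; 375 199 146; 375 200 196; 375 201 237; 375 202 173; 375 203 
[... 1983 characters left out ...]
132]
376 [133 133 135 153 201 218 176 234 141 132 133 133 133 134 133 131 131 131
 131 132]
377 [132 131 136 178 236 185 186 228 147 132 134 133 134 132 133 133 132 132
 131 131]
378 [102 100 107 169 238 159 184 189 143 133 133 133 134 134 133 133 131 132
 132 132]
379 [113 107 102 132 187 148 205 158 134 129 130 134 133 133 133 132 132 132
 132 131]
380 [193 210 186 162 149 129 153 121 101  99 108 129 131 130 130 131 131 131
 132 132]
381 [208 233 230 226 222 209 170 152 110  88  88  98  99  99 106 126 132 131
 132 133]
382 [224 235 235 237 237 234 226 223 205 142 110  91  84  82  85 104 130 132
 132 131]
383 [187 202 210 232 233 235 236 236 228 205 187 142  90  81  80  94 128 132
 132 132]
```

```bash
python3 - <<'E'
from h import *
T=cam('top')
im=T['image'].astype(float).min(2)
pts=[]
for u in list(range(361,365))+list(range(370,379)):
    c0=round(204.5-.257*(u-360)); v=np.arange(c0-2,c0+2); w=np.clip(im[v,u]-150 if u>364 else im[v,u]-140,0,None); pts.append([u,(w*v).sum()/w.sum()])
P=onz(T,pts,.0035); print(np.array(pts)[:,1].round(2))
k=np.polyfit(P[:,1],P[:,0],1); print('slope',k, 'yaw off',np.arctan(-k[0]))
tip=onz(T,[[359.4,204.6]],.003)[0];print(tip,np.polyval(k,tip[1]))
a=np.arctan(-k[0]); x=np.array([-np.sin(a),np.cos(a)]);y=np.array([-np.cos(a),-np.sin(a)])
tp=np.array([np.polyval(k,tip[1]),tip[1]])
print('arch',tp-.045*x+.0065*y,'origin',tp-.093*x)
E
```

```text
[204.41 204.01 203.79 203.53 201.91 201.68 201.54 201.02 200.81 200.85
 200.53 200.05 199.91]
slope [-0.20590849  0.49257564] yaw off 0.20307029585969325
[ 0.53759777 -0.21586222  0.003     ] 0.5370235085735213
arch [ 0.53973256 -0.26124846] origin [ 0.55577951 -0.30695125]
```

Emit:
{"name": "drive_tool", "arguments": {"commands": [{"x": 3,"y": 3.2,"z": -2.5,"turn": 0.12,"grip": 0.6},{"x": 6,"y": 6.4,"z": -5,"turn": 0.24,"grip": 0.6},{"x": 8.8,"y": 9.6,"z": -7.5,"turn": 0.347,"grip": 0.6},{"x": 8.8,"y": 9.6,"z": -11,"turn": 0.347,"grip": 0.6},{"x": 8.8,"y": 9.6,"z": -15,"turn": 0.347,"grip": 0.6}]}}

```text
t: 1.85
eef_pos: [0.538, -0.2649, 0.0905]
tcp_rot: [0.003, 0.63, 0.776, 0.002]
force: [1.1, 0.3, 0.2]
finger_gap: 0.0516
```

```bash
python3 - <<'E'
from h import *
st=env.read_state();print(st)
s=cam('side')['image'][:,:,::-1];t=cam('top')['image'][:,:,::-1]
c=lambda i,u,v,w,h,k:cv2.resize(i[v:v+h,u:u+w],None,fx=k,fy=k,interpolation=cv2.INTER_CUBIC)
cv2.imwrite('pics/z4.png',np.hstack([c(s,285,225,100,100,4),c(t,330,150,100,100,4)]))
E
```

```text
{'t': 1.85, 'joint_pos': array([ 0.74699885,  0.54800526, -0.48417218,  1.83108992,  0.32966004,
        0.83605877,  0.30792049]), 'dq': array([-0.26481604,  0.64599406,  0.32980081,  0.36867286,  0.46107345,
       -0.90198528, -0.4100046 ]), 'joint_efforts': array([  1.01046514, -51.91627622,  -6.63740203, -18.81957114,
        -0.43694305,   0.89765159,   0.27253342]), 'eef_pos': array([ 0.53798222, -0.26494158,  0.09047507]), 'tcp_rot': array([0.00265407, 0.63037527, 0.77628274, 0.00225334]), 'force': array([1.06266259, 0.3247379 , 0.21853595]), 'wrist_torque': array([-0.05578075,  0.01583474, -0.00890866]), 'finger_gap': 0.05162675347404343}
```

View pics/z4.png

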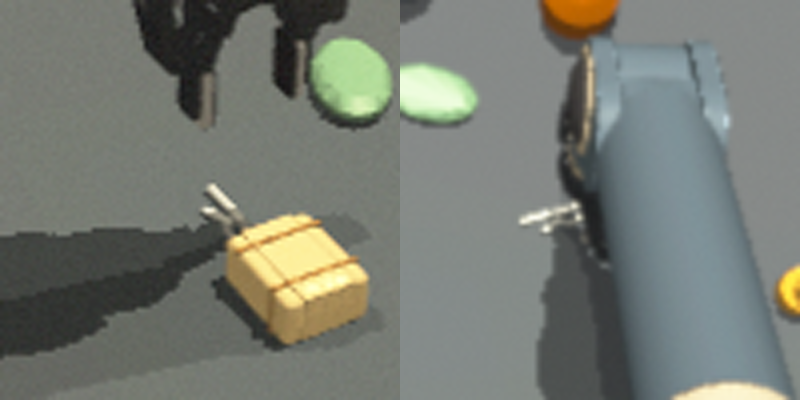

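Emit:
{"name": "drive_tool", "arguments": {"commands": [{"z": -2.5,"grip": 0.5},{"z": -5,"grip": 0.4},{"z": -7,"grip": 0.4},{"z": -7.5,"grip": 0.38},{"z": -7.5,"grip": 0.38}]}}

```text
validation failed for argument at $.co...
```

```bash
python3 - <<'E'
from h import *
st=env.read_state();print(st)
s=cam('side')['image'][:,:,::-1]
c=lambda i,u,v,w,h,k:cv2.resize(i[v:v+h,u:u+w],None,fx=k,fy=k,interpolation=cv2.INTER_CUBIC)
cv2.imwrite('pics/z5.png',c(s,305,225,80,80,7))
E
```

```text
{'t': 1.95, 'joint_pos': array([ 0.74866694,  0.55484076, -0.47803714,  1.8390271 ,  0.32913798,
        0.8407241 ,  0.31019462]), 'dq': array([ 0.04002791, -0.08232816, -0.00031098, -0.07641464, -0.02056856,
        0.06426214,  0.03234997]), 'joint_efforts': array([ -2.33005576, -47.66004682,  -6.9790493 , -19.91955757,
         0.08325927,  -0.70442447,  -0.19146854]), 'eef_pos': array([ 0.52931605, -0.26589909,  0.08335585]), 'tcp_rot': array([-0.00653071,  0.63154955,  0.77530643, -0.00156774]), 'force': array([-1.66565644,  0.0666088 ,  0.4032477 ]), 'wrist_torque': array([-0.08911923,  0.09333784, -0.03972797]), 'finger_gap': 0.0513684311565374}
```

View pics/z5.png

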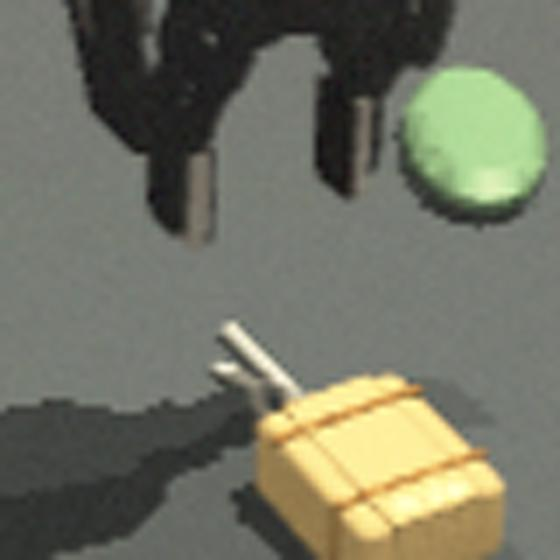

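Emit:
{"name": "drive_tool", "arguments": {"commands": [{"x": 0,"y": 0,"z": -1,"turn": 0,"grip": 0.5},{"x": 0,"y": 0,"z": -2,"turn": 0,"grip": 0.4},{"x": 0,"y": 0,"z": -2,"turn": 0,"grip": 0.4}]}}

```text
t: 2.25
eef_pos: [0.5332, -0.2691, 0.0696]
tcp_rot: [0.0, 0.633, 0.774, -0.0]
force: [-0.8, -0.7, 0.2]
finger_gap: 0.0343
```

```bash
python3 - <<'E'
from h import *
st=env.read_state();print(st)
E
```

```text
{'t': 2.25, 'joint_pos': array([ 0.7412836 ,  0.57297015, -0.46691776,  1.84575236,  0.34696478,
        0.80385201,  0.29549169]), 'dq': array([ 0.00034056, -0.01251965, -0.01109776, -0.00387598, -0.01129568,
        0.02418811,  0.01058945]), 'joint_efforts': array([-4.81552128e-01, -4.87769544e+01, -5.94618827e+00, -1.86111850e+01,
        6.14670734e-02, -2.41562817e-01, -4.84465517e-02]), 'eef_pos': array([ 0.53319057, -0.26907048,  0.06964155]), 'tcp_rot': array([ 1.57858403e-04,  6.32702422e-01,  7.74394906e-01, -3.88061938e-04]), 'force': array([-0.76950563, -0.69924959,  0.21456331]), 'wrist_torque': array([-0.02717319,  0.06156145,  0.01889927]), 'finger_gap': 0.03427965415110409}
```

Emit:
{"name": "drive_tool", "arguments": {"commands": [{"x": 0.7,"y": 0.7,"z": -2,"turn": 0,"grip": 0.4},{"x": 0.7,"y": 0.7,"z": -4,"turn": 0,"grip": 0.4},{"x": 0.7,"y": 0.7,"z": -5.5,"turn": 0,"grip": 0.4},{"x": 0.7,"y": 0.7,"z": -6.2,"turn": 0,"grip": 0.4},{"x": 0.7,"y": 0.7,"z": -6.2,"turn": 0,"grip": 0.4}]}}

```text
t: 2.67
eef_pos: [0.5402, -0.2611, 0.0072]
tcp_rot: [-0.001, 0.632, 0.775, -0.0]
force: [-0.9, 0.3, -0.2]
finger_gap: 0.0342
```

```bash
python3 - <<'E'
from h import *
s=cam('side')['image'][:,:,::-1]
c=lambda i,u,v,w,h,k:cv2.resize(i[v:v+h,u:u+w],None,fx=k,fy=k,interpolation=cv2.INTER_CUBIC)
cv2.imwrite('pics/z5.png',c(s,305,225,80,80,7))
st=env.read_state();print(st['eef_pos'],st['force'])
E
```

```text
[ 0.54090644 -0.26125457  0.00811346] [-0.15249848 -0.41029444  0.20634489]
```

View pics/z5.png

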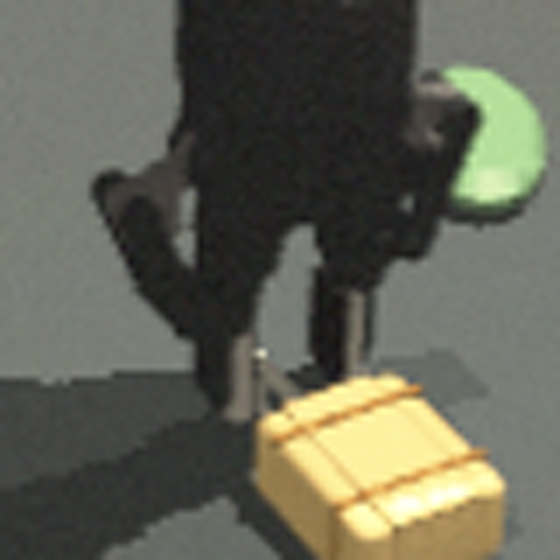

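Emit:
{"name": "drive_tool", "arguments": {"commands": [{"x": 0,"y": 0,"z": -0.2,"turn": 0,"grip": 0.4},{"x": 0,"y": 0,"z": -0.4,"turn": 0,"grip": 0.4},{"x": 0,"y": 0,"z": -0.5,"turn": 0,"grip": 0.35},{"x": 0,"y": 0,"z": -0.5,"turn": 0,"grip": 0.3},{"x": 0,"y": 0,"z": -0.5,"turn": 0,"grip": 0.3}]}}

```text
t: 3.13
eef_pos: [0.5411, -0.2607, 0.003]
tcp_rot: [0.0, 0.632, 0.775, 0.0]
force: [0.2, 1.0, -0.2]
finger_gap: 0.0258
```

Emit:
{"name": "drive_tool", "arguments": {"commands": [{"x": 0,"y": 0,"z": 0,"turn": 0,"grip": 0.22},{"x": 0,"y": 0,"z": 0,"turn": 0,"grip": 0.1},{"x": 0,"y": 0,"z": 0,"turn": 0,"grip": 0.0},{"x": 0,"y": 0,"z": 0,"turn": 0,"grip": 0.0},{"x": 0,"y": 0,"z": 0,"turn": 0,"grip": 0.0}], "squeeze": 40}}

```text
t: 3.55
eef_pos: [0.5416, -0.2606, 0.0032]
tcp_rot: [0.001, 0.632, 0.775, 0.0]
force: [-0.3, 0.9, 5.1]
finger_gap: 0.0137
```

```bash
python3 - <<'E'
from h import *
s=cam('side')['image'][:,:,::-1]
c=lambda i,u,v,w,h,k:cv2.resize(i[v:v+h,u:u+w],None,fx=k,fy=k,interpolation=cv2.INTER_CUBIC)
cv2.imwrite('pics/z6.png',c(s,305,225,80,80,7))
st=env.read_state();print(st['eef_pos'],st['force'],st['finger_gap'])
E
```

```text
[ 0.54157684 -0.26064919  0.00322423] [0.18755313 0.90251796 6.37432887] 0.013692861238824261
```

View pics/z6.png

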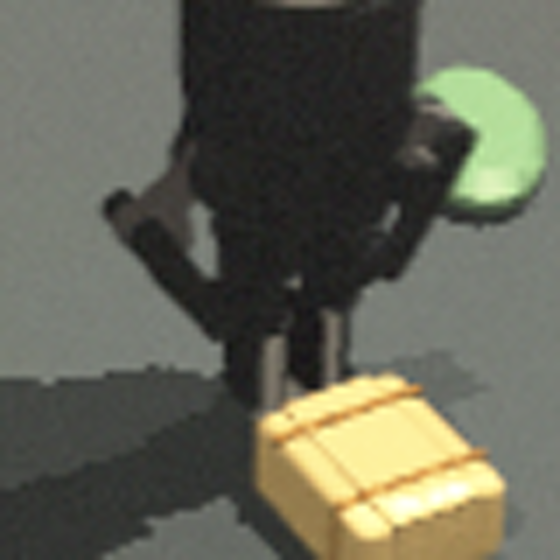

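Emit:
{"name": "drive_tool", "arguments": {"commands": [{"x": -0.05,"y": 0,"z": 0.2,"turn": 0,"grip": 0.3},{"x": -0.05,"y": 0,"z": 0.2,"turn": 0,"grip": 0.33},{"x": -0.05,"y": 0,"z": 0,"turn": 0,"grip": 0.33},{"x": -0.05,"y": 0,"z": -0.2,"turn": 0,"grip": 0.33},{"x": -0.05,"y": 0,"z": -0.2,"turn": 0,"grip": 0.33}]}}

```text
t: 4.02
eef_pos: [0.54, -0.2606, -0.0]
tcp_rot: [-0.001, 0.632, 0.775, -0.0]
force: [0.7, 0.6, -0.2]
finger_gap: 0.0283
```

```bash
python3 - <<'E'
from h import *
st=env.read_state();print(st['eef_pos'],st['force'],st['finger_gap'])
E
```

```text
[ 5.39960392e-01 -2.60622568e-01 -4.02103903e-06] [ 0.65340489  0.5819763  -0.24210475] 0.02828475825197342
```

Emit:
{"name": "drive_tool", "arguments": {"commands": [{"x": 0,"y": 0,"z": -0.1,"turn": 0,"grip": 0.33},{"x": 0,"y": 0,"z": -0.2,"turn": 0,"grip": 0.33},{"x": 0,"y": 0,"z": -0.2,"turn": 0,"grip": 0.33}]}}

```text
t: 4.27
eef_pos: [0.5402, -0.2606, -0.0002]
tcp_rot: [-0.0, 0.632, 0.775, -0.001]
force: [-3.1, 2.4, 10.3]
finger_gap: 0.0282
```

Emit:
{"name": "drive_tool", "arguments": {"commands": [{"x": 0,"y": 0,"z": 0.13,"turn": 0,"grip": 0.33},{"x": 0,"y": 0,"z": 0.13,"turn": 0,"grip": 0.22},{"x": 0,"y": 0,"z": 0.13,"turn": 0,"grip": 0.0},{"x": 0,"y": 0,"z": 0.13,"turn": 0,"grip": 0.0},{"x": 0,"y": 0,"z": 0.13,"turn": 0,"grip": 0.0}], "squeeze": 30}}

```text
t: 4.68
eef_pos: [0.5409, -0.2608, 0.0005]
tcp_rot: [0.0, 0.632, 0.775, 0.0]
force: [-0.7, 0.2, 5.1]
finger_gap: 0.0148
```

```bash
python3 - <<'E'
from h import *
s=cam('side')['image'][:,:,::-1]
c=lambda i,u,v,w,h,k:cv2.resize(i[v:v+h,u:u+w],None,fx=k,fy=k,interpolation=cv2.INTER_CUBIC)
cv2.imwrite('pics/z7.png',c(s,305,225,80,80,7))
st=env.read_state();print(st['eef_pos'],st['force'],st['finger_gap'])
E
```

```text
[ 5.40912919e-01 -2.60764789e-01  5.03293276e-04] [-0.38988958  0.76799692  5.22846293] 0.015288629033077199
```

View pics/z7.png

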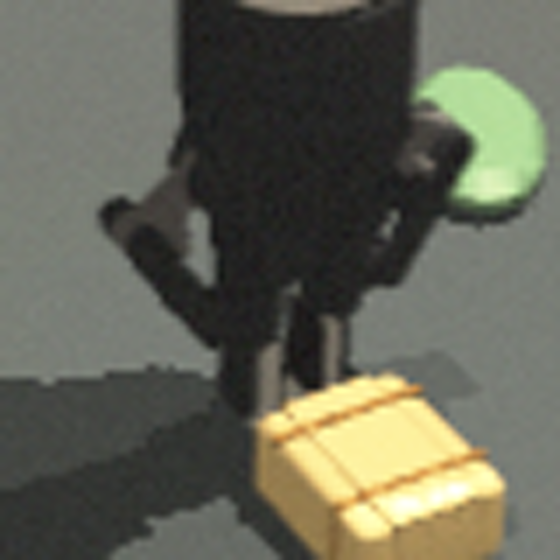

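Emit:
{"name": "drive_tool", "arguments": {"commands": [{"x": 0,"y": 0,"z": 0.1,"turn": 0,"grip": 0.0},{"x": -0.1,"y": 0.5,"z": 0.1,"turn": 0,"grip": 0.0},{"x": -0.2,"y": 1.0,"z": 0.1,"turn": 0,"grip": 0.0},{"x": -0.3,"y": 1.5,"z": 0.1,"turn": 0,"grip": 0.0},{"x": -0.4,"y": 1.95,"z": 0.1,"turn": 0,"grip": 0.0}]}}

```text
t: 5.15
eef_pos: [0.5361, -0.2401, 0.0007]
tcp_rot: [-0.0, 0.632, 0.775, 0.0]
force: [0.4, 0.0, -0.6]
finger_gap: 0.0149
```

```bash
python3 - <<'E'
from h import *
s=cam('side')['image'][:,:,::-1];t=cam('top')['image'][:,:,::-1]
c=lambda i,u,v,w,h,k:cv2.resize(i[v:v+h,u:u+w],None,fx=k,fy=k,interpolation=cv2.INTER_CUBIC)
cv2.imwrite('pics/z8.png',np.hstack([c(s,305,225,80,80,5),c(t,330,160,80,80,5)]))
st=env.read_state();print(st['eef_pos'],st['force'],st['finger_gap'])
E
```

```text
[ 0.53617217 -0.23942672  0.00082642] [ 0.70822793  0.85985296 -0.7200453 ] 0.014919798097415967
```

View pics/z8.png

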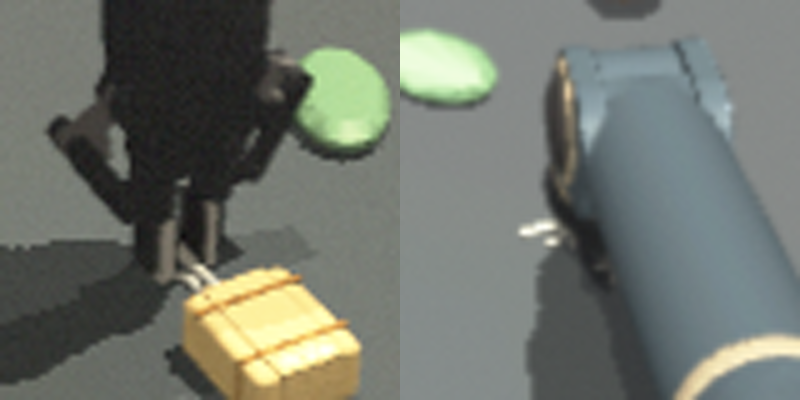

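Emit:
{"name": "drive_tool", "arguments": {"commands": [{"x": -0.3,"y": 1.4,"z": 0,"turn": 0,"grip": 0.0},{"x": -0.6,"y": 2.8,"z": 0,"turn": 0,"grip": 0.0},{"x": -0.85,"y": 4.2,"z": 0,"turn": 0,"grip": 0.0},{"x": -1.15,"y": 5.6,"z": 0,"turn": 0,"grip": 0.0},{"x": -1.4,"y": 7.0,"z": 0,"turn": 0,"grip": 0.0}]}}

```text
t: 5.67
eef_pos: [0.5218, -0.1687, 0.001]
tcp_rot: [-0.0, 0.631, 0.776, 0.0]
force: [1.0, -0.0, -0.6]
finger_gap: 0.0151
```

```bash
python3 - <<'E'
from h import *
s=cam('side')['image'][:,:,::-1];t=cam('top')['image'][:,:,::-1]
c=lambda i,u,v,w,h,k:cv2.resize(i[v:v+h,u:u+w],None,fx=k,fy=k,interpolation=cv2.INTER_CUBIC)
cv2.imwrite('pics/z9.png',np.hstack([c(s,305,225,80,80,5),c(t,330,160,80,80,5)]))
st=env.read_state();print(st['eef_pos'],st['force'],st['finger_gap'])
E
```

```text
[ 0.52185428 -0.16661211  0.00115169] [-0.12367365  0.54679034 -0.48037025] 0.015124671953447315
```

View pics/z9.png

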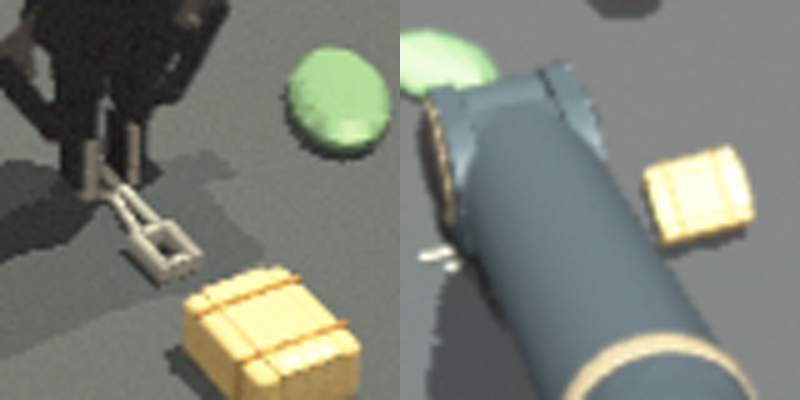

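Emit:
{"name": "drive_tool", "arguments": {"commands": [{"x": 0,"y": 0,"z": -0.1,"turn": 0,"grip": 0.0},{"x": 0,"y": 0,"z": -0.1,"turn": 0,"grip": 0.25},{"x": 0,"y": 0,"z": 0,"turn": 0,"grip": 0.35},{"x": 0,"y": 0,"z": 2,"turn": 0,"grip": 0.4},{"x": 0,"y": 0,"z": 6,"turn": 0,"grip": 0.5}]}}

```text
t: 6.18
eef_pos: [0.519, -0.1716, 0.0578]
tcp_rot: [-0.004, 0.632, 0.775, -0.002]
force: [1.3, -0.3, -1.0]
finger_gap: 0.0426
```

Emit:
{"name": "drive_tool", "arguments": {"commands": [{"x": 0,"y": 0,"z": 4,"turn": 0,"grip": 0.5},{"x": -3,"y": 0,"z": 4,"turn": 0,"grip": 0.5},{"x": -3,"y": -3,"z": 4,"turn": 0,"grip": 0.5}]}}

```text
t: 6.43
eef_pos: [0.4886, -0.1963, 0.1024]
tcp_rot: [-0.002, 0.629, 0.777, -0.0]
force: [-1.8, 0.8, -1.2]
finger_gap: 0.0425
```

```bash
python3 - <<'E'
from h import *
s=cam('side')['image'][:,:,::-1];t=cam('top')['image'][:,:,::-1]
c=lambda i,u,v,w,h,k:cv2.resize(i[v:v+h,u:u+w],None,fx=k,fy=k,interpolation=cv2.INTER_CUBIC)
cv2.imwrite('pics/z10.png',np.hstack([c(s,285,225,80,80,5),c(t,330,160,80,80,5)]))
st=env.read_state();print(st['eef_pos'],st['force'],st['finger_gap'])
E
```

```text
[ 0.49087539 -0.20681677  0.10141426] [-0.16153073 -1.03164271 -0.9749094 ] 0.04291241911586599
```

View pics/z10.png

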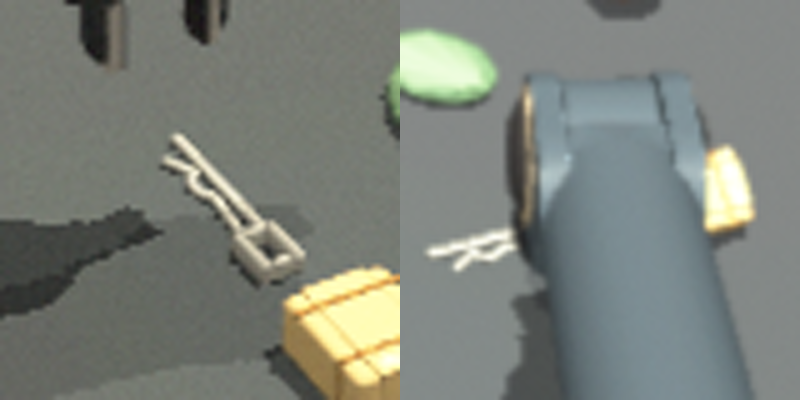

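```bash
python3 - <<'E'
from h import *
S=cam('side');T=cam('top')
s=S['image'][:,:,::-1];t=T['image'][:,:,::-1]
o=lambda u,v,U,V:[U+(u+.5)/5-.5,V+(v+.5)/5-.5]
print('tip S',onz(S,[o(176,138,285,225)],.003),'T',onz(T,[o(430-400,253,330,160)],.003))
print('leg S',onz(S,[o(176,138,285,225),o(215,180,285,225),o(252,217,285,225)],.004))
print('leg T',onz(T,[o(32,252,330,160),o(100,235,330,160)],.003))
q=onz(S,[o(234,235,285,225),o(270,255,285,225),o(303,248,285,225),o(265,220,285,225)],.009);print('loop',q,q.mean(0))
print('loop ctr hole',onz(S,[o(268,240,285,225)],.006))
k=lambda i,u,v,w,h,k:cv2.resize(i[v:v+h,u:u+w],None,fx=k,fy=k,interpolation=cv2.INTER_CUBIC)
cv2.imwrite('pics/z11.png',k(s,305,245,50,45,14))
E
```

```text
tip S [[ 0.52083466 -0.12766409  0.003     ]] T [[ 0.5216346  -0.12770939  0.003     ]]
leg S [[ 0.52040346 -0.12902391  0.004     ]
 [ 0.5281546  -0.16941404  0.004     ]
 [ 0.53588044 -0.20364571  0.004     ]]
leg T [[ 0.52229422 -0.12921095  0.003     ]
 [ 0.5321493  -0.17957607  0.003     ]]
loop [[ 0.52073297 -0.22082031  0.009     ]
 [ 0.53208131 -0.24044767  0.009     ]
 [ 0.54885785 -0.23999122  0.009     ]
 [ 0.53883852 -0.21399931  0.009     ]] [ 0.53512766 -0.22881463  0.009     ]
loop ctr hole [[ 0.53637534 -0.22560771  0.006     ]]
```

View pics/z11.png

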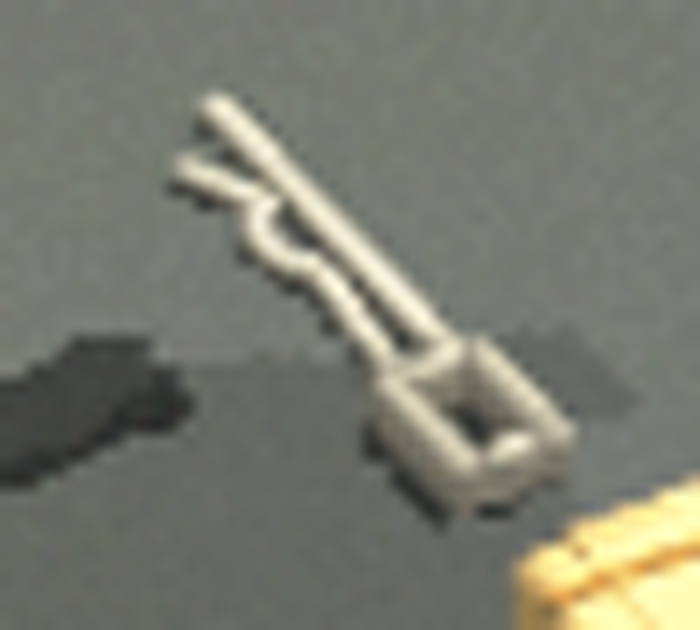

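```bash
python3 - <<'E'
from h import *
S=cam('side')
o=lambda u,v:[305+(u+.5)/14-.5,245+(v+.5)/14-.5]
q=onz(S,[o(384,375),o(475,335),o(576,435),o(470,472)],.009)
print(q,q.mean(0)); print(np.linalg.norm(q-np.roll(q,-1,0),axis=1))
print('tip',onz(S,[o(207,92)],.003))
T=cam('top');im=T['image'][205:216,330:352].min(2);print(im)
E
```

```text
[[ 0.5223737  -0.22018414  0.009     ]
 [ 0.54101547 -0.21410161  0.009     ]
 [ 0.54808437 -0.24539134  0.009     ]
 [ 0.52764222 -0.24957026  0.009     ]] [ 0.53477894 -0.23231184  0.009     ]
[0.019609   0.03207829 0.02086492 0.02985468]
tip [[ 0.52111453 -0.12264233  0.003     ]]
[[134 133 133 133 133 132 133 134 133 134 133 133 134 133 134 133 134 136
  140 138 109  65]
 [132 133 133 133 133 132 134 133 133 133 133 134 135 135 139 139 148 170
  190 189 167  99]
 [131 131 132 131 131 132 131 132 133 135 138 140 146 155 180 186 201 229
  245 244 233 145]
 [131 131 130 131 131 133 137 140 147 154 180 186 195 203 239 242 234 209
  170 152 168 122]
 [132 132 132 132 133 149 180 187 195 202 238 241 234 218 215 182 143 127
  143 190 231 184]
 [132 130 132 132 137 175 235 242 235 212 177 149 144 190 241 227 177 179
  200 241 213 151]
 [131 132 132 132 131 134 156 150 135 123 132 149 190 228 200 200 209 232
  233 191 149 134]
 [132 132 131 133 131 132 134 130 129 129 145 198 230 193 149 142 129 135
  148 140 132 132]
 [131 132 131 132 132 131 131 131 131 134 161 227 183 140 133 132 131 129
  130 132 131 131]
 [132 131 132 133 132 131 131 132 132 131 137 152 140 132 131 131 131 131
  131 132 132 132]
 [131 132 132 132 132 131 132 132 132 132 131 132 132 131 132 132 132 131
  131 132 132 132]]
```

Emit:
{"name": "drive_tool", "arguments": {"commands": [{"x": 2.2,"y": -1.2,"z": 0,"turn": 0,"grip": 0.5},{"x": 4.4,"y": -2.5,"z": 0,"turn": 0,"grip": 0.5},{"x": 4.4,"y": -2.5,"z": -2,"turn": 0,"grip": 0.5},{"x": 4.4,"y": -2.5,"z": -4.5,"turn": 0,"grip": 0.5},{"x": 4.4,"y": -2.5,"z": -5,"turn": 0,"grip": 0.5}]}}

```text
t: 7.15
eef_pos: [0.5347, -0.2247, 0.0474]
tcp_rot: [-0.003, 0.631, 0.775, -0.001]
force: [-0.7, 0.3, 0.2]
finger_gap: 0.0426
```

```bash
cat > st.py <<'E'
from h import *
import sys
st=env.read_state();print(st['t'],st['eef_pos'].round(4),st['force'].round(1),st['finger_gap'].round(4),'yaw2a',2*np.arctan2(st['tcp_rot'][2],st['tcp_rot'][1]),st['joint_pos'].round(2))
E
python3 st.py
```

```text
Traceback (most recent call last):
  File "st.py", line 3, in <module>
    st=env.read_state();print(st['t'],st['eef_pos'].round(4),st['force'].round(1),st['finger_gap'].round(4),'yaw2a',2*np.arctan2(st['tcp_rot'][2],st['tcp_rot'][1]),st['joint_pos'].round(2))
                                                                                  ^^^^^^^^^^^^^^^^^^^^^^
AttributeError: 'float' object has no attribute 'round'
```

Emit:
{"name": "drive_tool", "arguments": {"commands": [{"x": 0,"y": 0,"z": 0,"turn": 0,"grip": 0.5},{"x": 0,"y": 0,"z": 0,"turn": 0,"grip": 0.5}]}}

```text
t: 7.32
eef_pos: [0.5368, -0.2254, 0.0512]
tcp_rot: [-0.0, 0.631, 0.775, 0.0]
force: [-0.1, -0.8, 0.3]
finger_gap: 0.0425
```

```bash
sed -i "s/st\['finger_gap'\].round(4)/round(st['finger_gap'],4)/" st.py; python3 st.py
python3 - <<'E'
from h import *
s=cam('side')['image'][:,:,::-1]
cv2.imwrite('pics/z12.png',cv2.resize(s[215:290,285:365],None,fx=8,fy=8,interpolation=cv2.INTER_CUBIC))
E
```

```text
7.3167 [ 0.5368 -0.2254  0.0512] [-0.1 -0.8  0.3] 0.0425 yaw2a 1.7748934818069075 [ 0.67  0.58 -0.45  1.89  0.36  0.75  0.21]
```

View pics/z12.png

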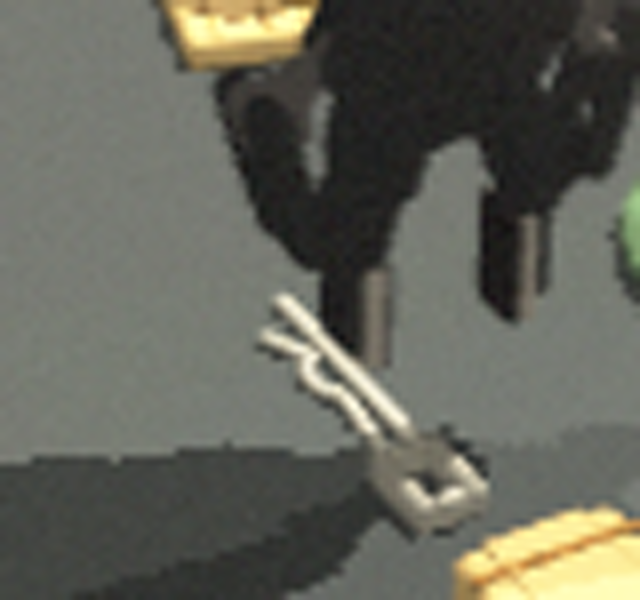

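Emit:
{"name": "drive_tool", "arguments": {"commands": [{"x": -0.2,"y": -0.7,"z": -1,"turn": 0,"grip": 0.5},{"x": -0.2,"y": -0.7,"z": -2.5,"turn": 0,"grip": 0.5},{"x": -0.2,"y": -0.7,"z": -4,"turn": 0,"grip": 0.5},{"x": -0.2,"y": -0.7,"z": -4.8,"turn": 0,"grip": 0.5},{"x": -0.2,"y": -0.7,"z": -4.9,"turn": 0,"grip": 0.45}]}}

```text
t: 7.78
eef_pos: [0.5334, -0.2334, 0.0008]
tcp_rot: [-0.001, 0.632, 0.775, -0.0]
force: [-1.0, 0.7, 0.1]
finger_gap: 0.0385
```

Emit:
{"name": "drive_tool", "arguments": {"commands": [{"x": 0,"y": 0,"z": 0,"turn": 0,"grip": 0.35},{"x": 0,"y": 0,"z": 0,"turn": 0,"grip": 0.2},{"x": 0,"y": 0,"z": 0,"turn": 0,"grip": 0.1},{"x": 0,"y": 0,"z": 0,"turn": 0,"grip": 0.1},{"x": 0,"y": 0,"z": 0,"turn": 0,"grip": 0.1}], "squeeze": 60}}

```text
t: 8.2
eef_pos: [0.5351, -0.2334, 0.0028]
tcp_rot: [0.001, 0.632, 0.775, 0.0]
force: [-0.3, -0.3, 2.1]
finger_gap: 0.0218
```

```bash
python3 st.py
python3 - <<'E'
from h import *
s=cam('side')['image'][:,:,::-1]
cv2.imwrite('pics/z13.png',cv2.resize(s[215:290,285:365],None,fx=8,fy=8,interpolation=cv2.INTER_CUBIC))
E
```

```text
8.2 [ 0.5351 -0.2334  0.0028] [-0.3 -0.3  2.1] 0.0218 yaw2a 1.7737857562225219 [ 0.65  0.65 -0.41  1.91  0.41  0.66  0.19]
```

View pics/z13.png

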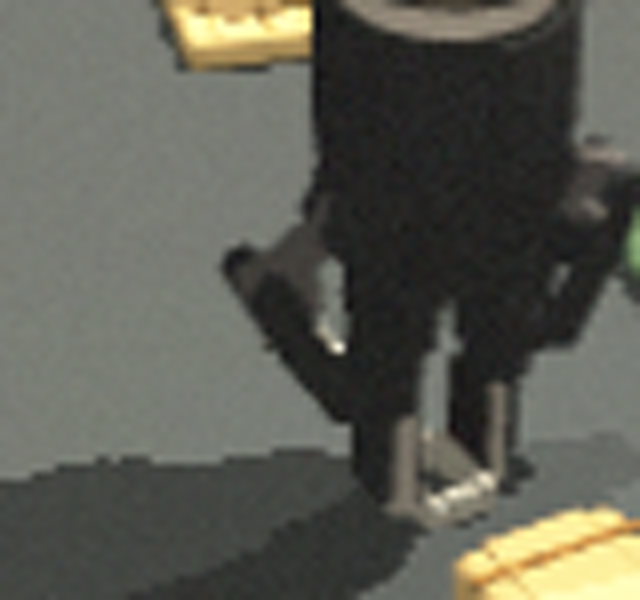

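Emit:
{"name": "drive_tool", "arguments": {"commands": [{"x": 0,"y": 0,"z": 1,"turn": 0,"grip": 0.1},{"x": 0,"y": 0,"z": 4,"turn": 0,"grip": 0.1},{"x": 0,"y": 0,"z": 8,"turn": 0,"grip": 0.1},{"x": 0,"y": 0,"z": 12,"turn": 0,"grip": 0.1},{"x": 0,"y": 0,"z": 15,"turn": 0,"grip": 0.1}], "squeeze": 100}}

```text
t: 8.67
eef_pos: [0.5352, -0.233, 0.1556]
tcp_rot: [0.001, 0.632, 0.775, 0.001]
force: [1.3, 0.6, -0.5]
finger_gap: 0.0207
```

Emit:
{"name": "drive_tool", "arguments": {"commands": [{"x": -2,"y": 2,"z": 0,"turn": -0.12,"grip": 0.1},{"x": -4,"y": 4,"z": 0,"turn": -0.24,"grip": 0.1},{"x": -6,"y": 6,"z": 0,"turn": -0.36,"grip": 0.1},{"x": -8,"y": 8,"z": 0,"turn": -0.48,"grip": 0.1},{"x": -9,"y": 10,"z": 0,"turn": -0.6,"grip": 0.1}]}}

```text
t: 9.08
eef_pos: [0.4414, -0.1324, 0.1522]
tcp_rot: [-0.0, 0.835, 0.551, -0.001]
force: [0.3, 0.8, -0.7]
finger_gap: 0.0208
```

```bash
python3 st.py
python3 - <<'E'
from h import *
s=cam('side')['image'][:,:,::-1];t=cam('top')['image'][:,:,::-1]
cv2.imwrite('pics/z14.png',np.hstack([cv2.resize(s[150:290,250:350],None,fx=4,fy=4,interpolation=cv2.INTER_CUBIC),cv2.resize(t[150:290,250:350],None,fx=4,fy=4,interpolation=cv2.INTER_CUBIC)]))
E
```

```text
9.0833 [ 0.4414 -0.1324  0.1522] [ 0.3  0.8 -0.7] 0.0208 yaw2a 1.167035249206057 [ 0.59  0.25 -0.45  2.09  0.15  0.83 -0.35]
```

View pics/z14.png

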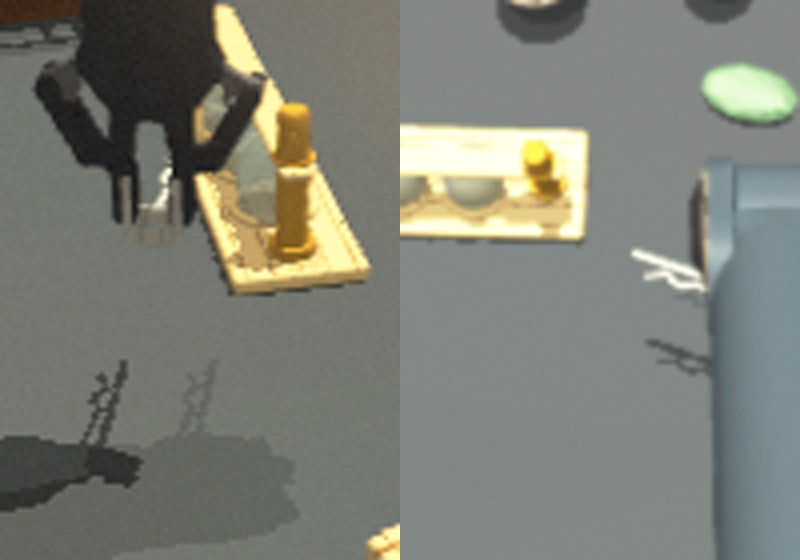

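Emit:
{"name": "drive_tool", "arguments": {"commands": [{"x": 0,"y": 4,"z": 0,"turn": -0.12,"grip": 0.1},{"x": 0,"y": 8,"z": 0,"turn": -0.24,"grip": 0.1},{"x": 0,"y": 12,"z": 0,"turn": -0.36,"grip": 0.1},{"x": 0,"y": 16,"z": 0,"turn": -0.48,"grip": 0.1},{"x": 0.2,"y": 18,"z": 0,"turn": -0.6,"grip": 0.1}]}}

```text
t: 9.6
eef_pos: [0.4465, 0.0434, 0.1525]
tcp_rot: [0.0, 0.95, 0.312, 0.0]
force: [1.4, 0.3, -0.6]
finger_gap: 0.021
```

Emit:
{"name": "drive_tool", "arguments": {"commands": [{"x": 0,"y": 0.5,"z": 0,"turn": -0.12,"grip": 0.1},{"x": 0,"y": 1,"z": 0,"turn": -0.24,"grip": 0.1},{"x": 0,"y": 1.5,"z": 0,"turn": -0.36,"grip": 0.1},{"x": 0,"y": 1.8,"z": 0,"turn": -0.48,"grip": 0.1},{"x": 0,"y": 1.8,"z": 0,"turn": -0.6,"grip": 0.1}]}}

```text
t: 10.02
eef_pos: [0.4469, 0.0606, 0.1524]
tcp_rot: [-0.0, 1.0, 0.017, 0.0]
force: [-0.2, 0.1, -0.8]
finger_gap: 0.0207
```

Emit:
{"name": "drive_tool", "arguments": {"commands": [{"x": 0,"y": 0,"z": 0,"turn": -0.05,"grip": 0.1},{"x": 0,"y": 0,"z": 0,"turn": -0.05,"grip": 0.1},{"x": 0,"y": 0,"z": 0,"turn": -0.05,"grip": 0.1}]}}

```text
t: 10.27
eef_pos: [0.4468, 0.0598, 0.1523]
tcp_rot: [0.0, 1.0, -0.005, 0.0]
force: [0.5, -0.4, -1.3]
finger_gap: 0.021
```

```bash
python3 st.py
python3 - <<'E'
from h import *
s=cam('side')['image'][:,:,::-1];t=cam('top')['image'][:,:,::-1]
cv2.imwrite('pics/z15.png',np.hstack([cv2.resize(s[140:230,240:350],None,fx=6,fy=6,interpolation=cv2.INTER_CUBIC)]))
cv2.imwrite('pics/z16.png',np.hstack([cv2.resize(t[160:250,240:350],None,fx=6,fy=6,interpolation=cv2.INTER_CUBIC)]))
E
```

```text
10.2667 [0.4468 0.0598 0.1523] [ 0.5 -0.4 -1.3] 0.021 yaw2a -0.00999490810140536 [ 0.09  0.22 -0.37  2.11  0.11  0.82 -1.92]
```

View pics/z15.png

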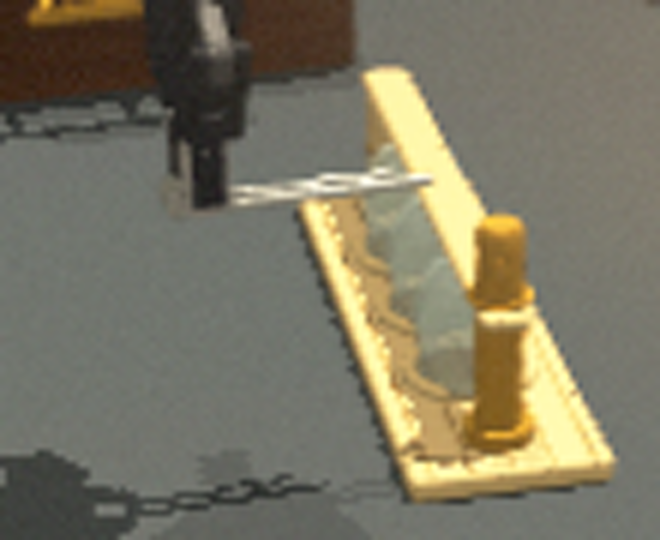

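View pics/z16.png

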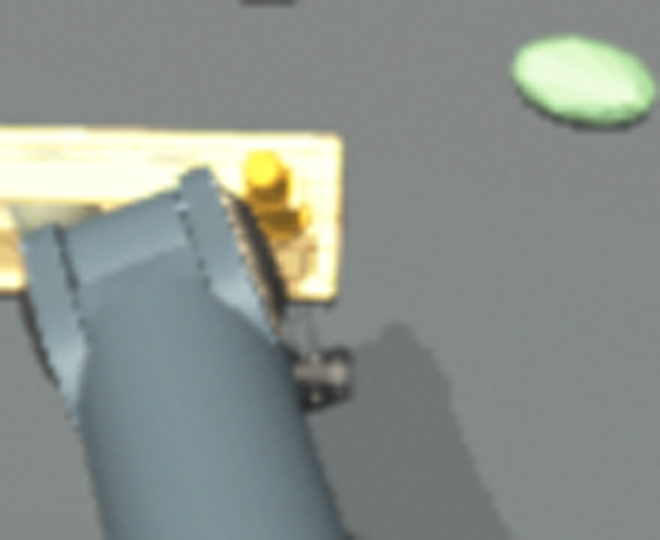

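```bash
cat > pl.py <<'E'
from h import *
st=env.read_state();S=cam('side')
a=2*np.arctan2(st['tcp_rot'][2],st['tcp_rot'][1])
p=st['eef_pos'];ex=np.array([np.cos(a),np.sin(a),0]);ey=np.array([-np.sin(a),np.cos(a),0])
O=p+.016*ex-.009*ey
O[2]+=.0002
print(p,a,O)
L=np.array([O+s*ex for s in(.01,.05,.09,.093)]);print(proj(S,L).round(1))
s=S['image'][:,:,::-1].copy()
u0,v0=260,150
z=cv2.resize(s[v0:v0+70,u0:u0+80],None,fx=9,fy=9,interpolation=cv2.INTER_CUBIC)
for q in proj(S,L): cv2.circle(z,tuple(int(w) for w in ((q-[u0,v0]+.5)*9)),3,(0,0,255),1)
import sys
cv2.imwrite('pics/%s.png'%sys.argv[1],z)
E
python3 pl.py z17
```

```text
[0.44661456 0.05977614 0.15213172] -0.010840131900828344 [0.46251606 0.05060323 0.15233172]
[[283.3 173.3]
 [297.7 171.6]
 [311.8 169.9]
 [312.9 169.8]]
```

View pics/z17.png

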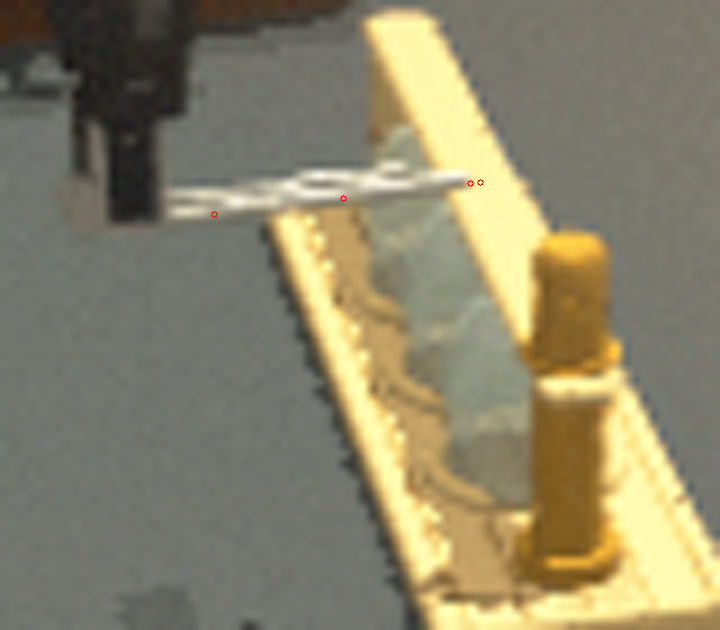

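Emit:
{"name": "drive_tool", "arguments": {"commands": [{"x": 1,"y": 0.05,"z": 0,"turn": -0.07,"grip": 0.1},{"x": 2,"y": 0.1,"z": 0,"turn": -0.07,"grip": 0.1},{"x": 3.2,"y": 0.2,"z": 0,"turn": -0.07,"grip": 0.1},{"x": 4.2,"y": 0.24,"z": -0.8,"turn": -0.07,"grip": 0.1},{"x": 4.2,"y": 0.24,"z": -1.6,"turn": -0.07,"grip": 0.1}]}}

```text
t: 10.83
eef_pos: [0.4914, 0.0625, 0.1363]
tcp_rot: [-0.001, 0.999, -0.04, 0.002]
force: [0.1, -1.0, 0.0]
finger_gap: 0.021
```

```bash
python3 pl.py z18
```

```text
[0.49138269 0.0625093  0.13630551] -0.08096354257911062 [0.5066024  0.05224478 0.13650551]
[[299.1 176.4]
 [313.3 175.1]
 [327.4 173.8]
 [328.5 173.7]]
```

View pics/z18.png

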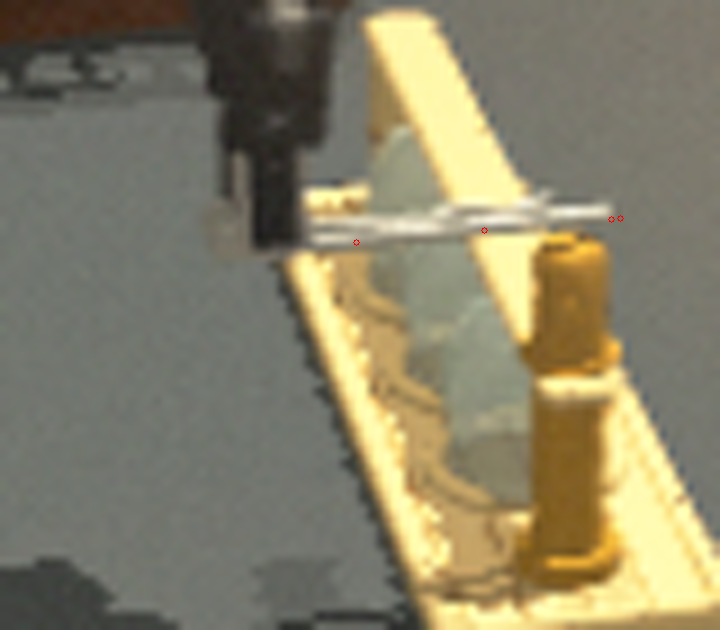

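Emit:
{"name": "drive_tool", "arguments": {"commands": [{"x": 0,"y": 0,"z": -0.1,"turn": 0,"grip": 0.1},{"x": 0,"y": 0,"z": -0.2,"turn": 0,"grip": 0.1},{"x": 0,"y": 0,"z": -0.2,"turn": 0,"grip": 0.1}]}}

```text
t: 11.13
eef_pos: [0.4878, 0.0622, 0.1339]
tcp_rot: [0.0, 0.999, -0.041, -0.0]
force: [0.5, -0.9, -0.0]
finger_gap: 0.0212
```

Emit:
{"name": "drive_tool", "arguments": {"commands": [{"x": 0,"y": 0,"z": -0.1,"turn": 0,"grip": 0.1},{"x": 0,"y": 0,"z": -0.1,"turn": 0,"grip": 0.1}]}}

```text
t: 11.3
eef_pos: [0.4882, 0.0623, 0.1332]
tcp_rot: [0.0, 0.999, -0.041, 0.0]
force: [-0.5, 0.7, 0.1]
finger_gap: 0.0207
```

Emit:
{"name": "drive_tool", "arguments": {"commands": [{"x": 0,"y": 0,"z": -0.1,"turn": 0,"grip": 0.1},{"x": 0,"y": 0,"z": -0.1,"turn": 0,"grip": 0.1}]}}

```text
t: 11.47
eef_pos: [0.4884, 0.0623, 0.1321]
tcp_rot: [0.0, 0.999, -0.041, 0.0]
force: [0.1, -0.6, -1.2]
finger_gap: 0.0207
```

Emit:
{"name": "drive_tool", "arguments": {"commands": [{"x": 0,"y": 0,"z": -0.1,"turn": 0,"grip": 0.1},{"x": 0,"y": 0,"z": -0.1,"turn": 0,"grip": 0.1}]}}

```text
t: 11.63
eef_pos: [0.4884, 0.0623, 0.131]
tcp_rot: [0.0, 0.999, -0.041, 0.0]
force: [0.6, 0.5, -1.5]
finger_gap: 0.0207
```

Emit:
{"name": "drive_tool", "arguments": {"commands": [{"x": 0,"y": 0,"z": -0.1,"turn": 0,"grip": 0.1},{"x": 0,"y": 0,"z": -0.1,"turn": 0,"grip": 0.1}]}}

```text
t: 11.8
eef_pos: [0.4885, 0.0623, 0.13]
tcp_rot: [0.0, 0.999, -0.041, 0.0]
force: [-0.9, -1.2, 0.8]
finger_gap: 0.0212
```

Emit:
{"name": "drive_tool", "arguments": {"commands": [{"x": 0,"y": 0,"z": -0.1,"turn": 0,"grip": 0.1},{"x": 0,"y": 0,"z": -0.1,"turn": 0,"grip": 0.1}]}}

```text
t: 11.97
eef_pos: [0.4885, 0.0624, 0.1291]
tcp_rot: [0.0, 0.999, -0.041, 0.0]
force: [-1.6, -0.8, 3.2]
finger_gap: 0.0208
```

Emit:
{"name": "drive_tool", "arguments": {"commands": [{"x": 0,"y": 0,"z": 0.5,"turn": 0,"grip": 0.1},{"x": 0.1,"y": 1,"z": 0.5,"turn": 0,"grip": 0.1},{"x": 0.15,"y": 2,"z": 0.5,"turn": 0,"grip": 0.1},{"x": 0.15,"y": 2,"z": -0.5,"turn": 0,"grip": 0.1},{"x": 0.15,"y": 2,"z": -1.0,"turn": 0,"grip": 0.1}]}}

```text
t: 12.38
eef_pos: [0.4894, 0.0835, 0.1179]
tcp_rot: [-0.0, 0.999, -0.04, -0.0]
force: [-0.0, -0.8, -0.4]
finger_gap: 0.0208
```

Emit:
{"name": "drive_tool", "arguments": {"commands": [{"x": 0,"y": -0.15,"z": 0,"turn": 0,"grip": 0.1},{"x": 0,"y": -0.3,"z": 0,"turn": 0,"grip": 0.1},{"x": 0,"y": -0.3,"z": 0,"turn": 0,"grip": 0.1}]}}

```text
t: 12.63
eef_pos: [0.4898, 0.0785, 0.1186]
tcp_rot: [0.0, 0.999, -0.042, -0.0]
force: [0.0, -1.7, 0.1]
finger_gap: 0.021
```

Emit:
{"name": "drive_tool", "arguments": {"commands": [{"x": 0,"y": -0.1,"z": 0,"turn": 0,"grip": 0.1},{"x": 0,"y": -0.1,"z": 0,"turn": 0,"grip": 0.1}]}}

```text
t: 12.8
eef_pos: [0.4901, 0.0779, 0.1191]
tcp_rot: [0.0, 0.999, -0.041, 0.0]
force: [-0.7, -0.0, -1.3]
finger_gap: 0.021
```

```bash
python3 st.py; python3 pl.py z19
```

```text
12.8 [0.4901 0.0779 0.1191] [-0.7 -0.  -1.3] 0.021 yaw2a -0.0829137854686115 [ 0.04  0.34 -0.34  2.05  0.16  0.78 -2.05]
[0.49007554 0.07785572 0.11913834] -0.0829137854686115 [0.50527521 0.06756154 0.11933834]
[[297.3 179.8]
 [311.3 178.5]
 [325.2 177.2]
 [326.2 177.1]]
```

View pics/z19.png

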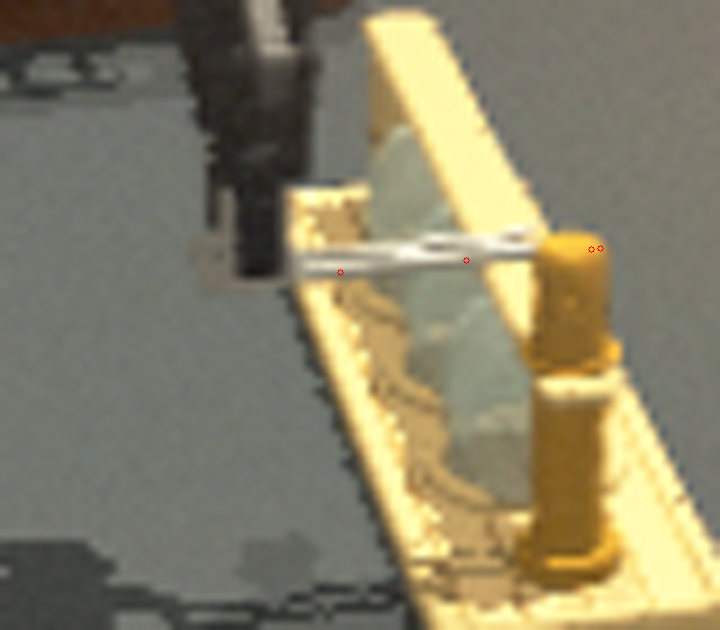

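Emit:
{"name": "drive_tool", "arguments": {"commands": [{"x": 0,"y": -0.1,"z": 0,"turn": 0,"grip": 0.1},{"x": 0,"y": -0.1,"z": 0,"turn": 0,"grip": 0.1}]}}

```text
t: 13.02
eef_pos: [0.49, 0.0772, 0.1191]
tcp_rot: [0.0, 0.999, -0.041, 0.0]
force: [-0.5, -0.5, -0.9]
finger_gap: 0.021
```

Emit:
{"name": "drive_tool", "arguments": {"commands": [{"x": 0,"y": -0.1,"z": 0,"turn": 0,"grip": 0.1},{"x": 0,"y": -0.1,"z": 0,"turn": 0,"grip": 0.1}]}}

```text
t: 13.18
eef_pos: [0.49, 0.0767, 0.1191]
tcp_rot: [-0.0, 0.999, -0.041, 0.0]
force: [0.2, 1.7, -0.2]
finger_gap: 0.0209
```

Emit:
{"name": "drive_tool", "arguments": {"commands": [{"x": 0,"y": -0.1,"z": 0,"turn": 0,"grip": 0.1},{"x": 0,"y": -0.1,"z": 0,"turn": 0,"grip": 0.1}]}}

```text
t: 13.35
eef_pos: [0.4899, 0.0761, 0.1191]
tcp_rot: [-0.0, 0.999, -0.04, 0.0]
force: [-0.5, 3.2, -0.4]
finger_gap: 0.0207
```

```bash
python3 st.py; python3 -c "
from h import *
print(env.read_state()['wrist_torque'])"
```

```text
13.35 [0.4899 0.0761 0.1191] [-0.5  3.2 -0.4] 0.0207 yaw2a -0.08082767894270283 [ 0.04  0.34 -0.34  2.05  0.16  0.77 -2.04]
[0.56287321 0.01276199 0.26028386]
```

Emit:
{"name": "drive_tool", "arguments": {"commands": [{"x": 0,"y": 0.4,"z": 0,"turn": 0,"grip": 0.1},{"x": -1.7,"y": 0.5,"z": 0,"turn": 0,"grip": 0.1},{"x": -3.4,"y": 0.3,"z": 0,"turn": 0,"grip": 0.1},{"x": -3.4,"y": -0.5,"z": -0.5,"turn": 0,"grip": 0.1},{"x": -3.4,"y": -1.0,"z": -1.0,"turn": 0,"grip": 0.1}]}}

```text
t: 13.77
eef_pos: [0.4557, 0.0643, 0.1089]
tcp_rot: [0.001, 0.999, -0.041, 0.0]
force: [0.5, -0.2, -0.3]
finger_gap: 0.0206
```

Emit:
{"name": "drive_tool", "arguments": {"commands": [{"x": 0,"y": 0,"z": 0,"turn": 0,"grip": 0.1},{"x": 0,"y": 0,"z": 0,"turn": 0,"grip": 0.1},{"x": 0,"y": 0,"z": 0,"turn": 0,"grip": 0.1}]}}

```text
t: 14.02
eef_pos: [0.4568, 0.0653, 0.109]
tcp_rot: [-0.0, 0.999, -0.041, 0.0]
force: [-0.9, 0.4, -0.5]
finger_gap: 0.0204
```

```bash
python3 st.py; python3 pl.py z20
```

```text
14.0167 [0.4568 0.0653 0.109 ] [-0.9  0.4 -0.5] 0.0204 yaw2a -0.08289518669681031 [ 0.05  0.31 -0.34  2.13  0.15  0.72 -2.04]
[0.45675303 0.06532659 0.10901739] -0.08289518669681031 [0.47195288 0.05503269 0.10921739]
[[286.9 186.5]
 [301.1 185.2]
 [315.2 183.8]
 [316.3 183.7]]
```

View pics/z20.png

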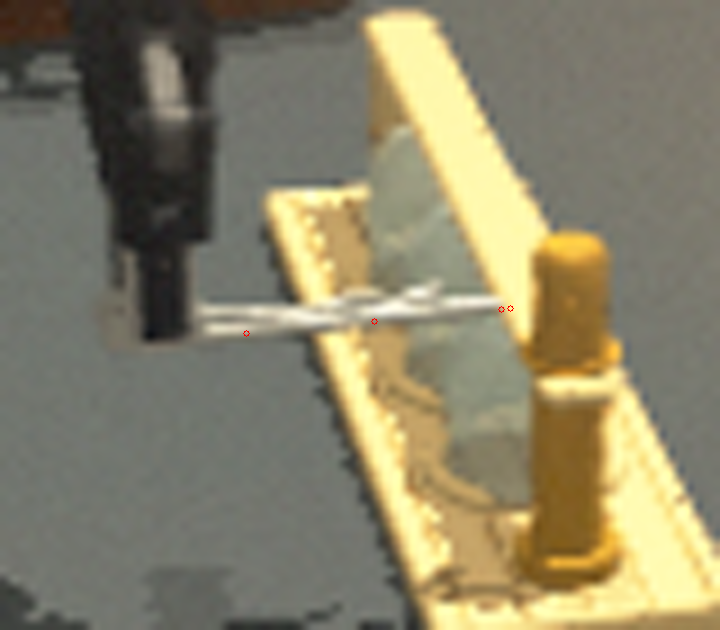

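Emit:
{"name": "drive_tool", "arguments": {"commands": [{"x": 0.3,"y": -0.06,"z": 0,"turn": 0,"grip": 0.1},{"x": 0.6,"y": -0.08,"z": 0,"turn": 0,"grip": 0.1},{"x": 0.8,"y": -0.1,"z": 0,"turn": 0,"grip": 0.1},{"x": 1.0,"y": -0.11,"z": 0,"turn": 0,"grip": 0.1},{"x": 1.1,"y": -0.12,"z": 0,"turn": 0,"grip": 0.1}]}}

```text
t: 14.48
eef_pos: [0.4674, 0.0642, 0.1091]
tcp_rot: [-0.0, 0.999, -0.041, 0.0]
force: [0.0, -0.2, -0.8]
finger_gap: 0.0208
```

Emit:
{"name": "drive_tool", "arguments": {"commands": [{"x": 0.15,"y": -0.01,"z": 0,"turn": 0,"grip": 0.1},{"x": 0.3,"y": -0.02,"z": 0,"turn": 0,"grip": 0.1},{"x": 0.3,"y": -0.02,"z": 0,"turn": 0,"grip": 0.1}]}}

```text
t: 14.73
eef_pos: [0.4702, 0.0639, 0.109]
tcp_rot: [-0.0, 0.999, -0.041, 0.0]
force: [0.6, 0.5, -0.7]
finger_gap: 0.0206
```

```bash
python3 st.py; python3 pl.py z21
```

```text
14.7333 [0.4702 0.0639 0.109 ] [ 0.6  0.5 -0.7] 0.0206 yaw2a -0.08218544896249949 [ 0.06  0.32 -0.33  2.1   0.16  0.73 -2.03]
[0.4702368  0.0639289  0.10901328] -0.08218544896249949 [0.48544396 0.05364579 0.10921328]
[[291.7 186.1]
 [305.9 184.8]
 [320.  183.4]
 [321.  183.3]]
```

View pics/z21.png

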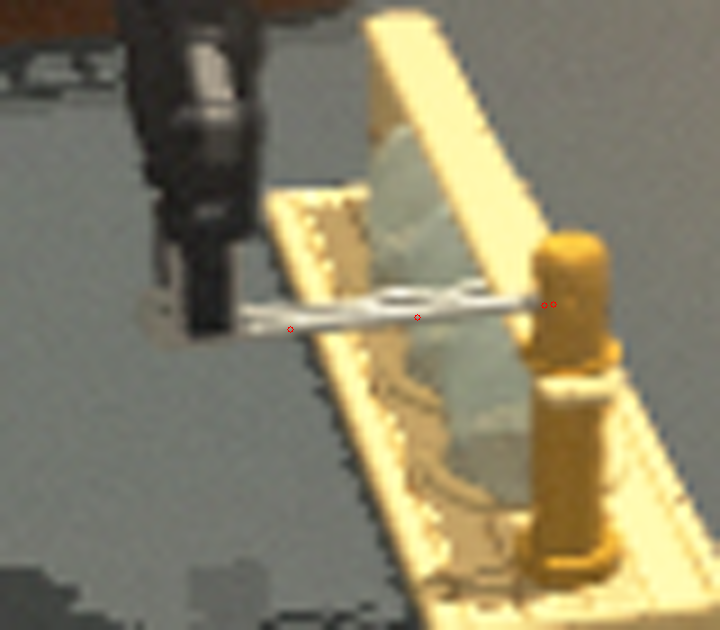

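Emit:
{"name": "drive_tool", "arguments": {"commands": [{"x": 0.2,"y": -0.02,"z": 0,"turn": 0,"grip": 0.1},{"x": 0.4,"y": -0.03,"z": 0,"turn": 0,"grip": 0.1},{"x": 0.6,"y": -0.05,"z": 0,"turn": 0,"grip": 0.1},{"x": 0.6,"y": -0.05,"z": 0,"turn": 0,"grip": 0.1}]}}

```text
t: 15.12
eef_pos: [0.4765, 0.0634, 0.1091]
tcp_rot: [-0.0, 0.999, -0.041, 0.0]
force: [0.2, 0.4, -0.2]
finger_gap: 0.021
```

Emit:
{"name": "drive_tool", "arguments": {"commands": [{"x": 0.2,"y": -0.02,"z": 0,"turn": 0,"grip": 0.1},{"x": 0.4,"y": -0.03,"z": 0,"turn": 0,"grip": 0.1},{"x": 0.6,"y": -0.05,"z": 0,"turn": 0,"grip": 0.1},{"x": 0.6,"y": -0.05,"z": 0,"turn": 0,"grip": 0.1}]}}

```text
t: 15.45
eef_pos: [0.4825, 0.0629, 0.109]
tcp_rot: [-0.0, 0.999, -0.041, 0.0]
force: [-0.4, 0.0, -0.9]
finger_gap: 0.0206
```

```bash
python3 st.py; python3 pl.py z22
```

```text
15.45 [0.4825 0.0629 0.109 ] [-0.4  0.  -0.9] 0.0206 yaw2a -0.0823185841260063 [ 0.06  0.34 -0.33  2.08  0.16  0.74 -2.03]
[0.48247493 0.06289964 0.10904509] -0.0823185841260063 [0.49768072 0.0526145  0.10924509]
[[296.1 185.7]
 [310.3 184.3]
 [324.2 183. ]
 [325.3 182.9]]
```

View pics/z22.png

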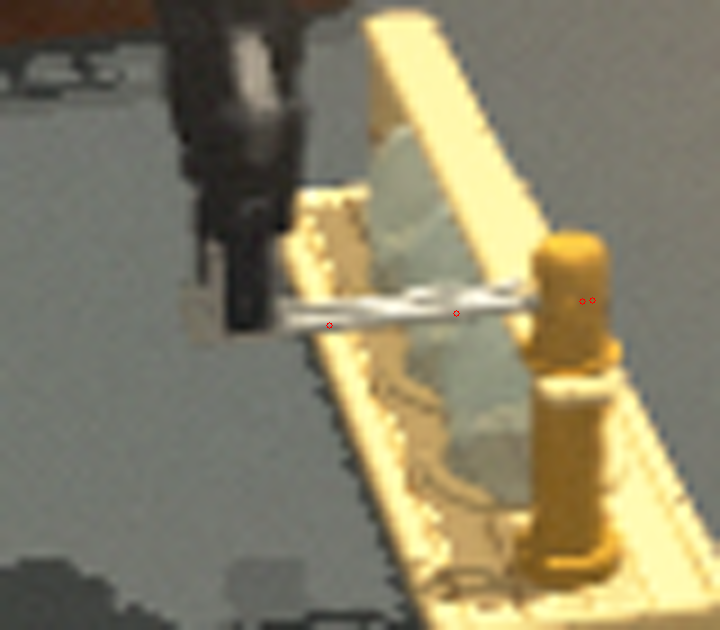

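Emit:
{"name": "drive_tool", "arguments": {"commands": [{"x": 0.25,"y": -0.02,"z": 0,"turn": 0,"grip": 0.1},{"x": 0.5,"y": -0.04,"z": 0,"turn": 0,"grip": 0.1},{"x": 0.75,"y": -0.06,"z": 0,"turn": 0,"grip": 0.1},{"x": 1.0,"y": -0.08,"z": 0,"turn": 0,"grip": 0.1},{"x": 1.0,"y": -0.08,"z": 0,"turn": 0,"grip": 0.1}]}}

```text
t: 15.92
eef_pos: [0.4926, 0.0623, 0.109]
tcp_rot: [-0.0, 0.999, -0.041, 0.0]
force: [-0.3, 0.2, -0.9]
finger_gap: 0.0209
```

Emit:
{"name": "drive_tool", "arguments": {"commands": [{"x": 0.25,"y": -0.02,"z": 0,"turn": 0,"grip": 0.1},{"x": 0.5,"y": -0.04,"z": 0,"turn": 0,"grip": 0.1},{"x": 0.75,"y": -0.06,"z": 0,"turn": 0,"grip": 0.1},{"x": 0.75,"y": -0.06,"z": 0,"turn": 0,"grip": 0.1}]}}

```text
t: 16.25
eef_pos: [0.4999, 0.0621, 0.109]
tcp_rot: [-0.0, 0.999, -0.041, 0.0]
force: [-0.1, 1.8, -0.0]
finger_gap: 0.0206
```

```bash
python3 st.py; python3 pl.py z23
```

```text
16.25 [0.4999 0.0621 0.109 ] [-0.1  1.8 -0. ] 0.0206 yaw2a -0.08142036467553226 [ 0.06  0.36 -0.32  2.04  0.17  0.76 -2.02]
[0.49991773 0.0620673  0.10900914] -0.08142036467553226 [0.51513275 0.05179582 0.10920914]
[[302.3 185. ]
 [316.3 183.7]
 [330.2 182.3]
 [331.3 182.2]]
```

View pics/z23.png

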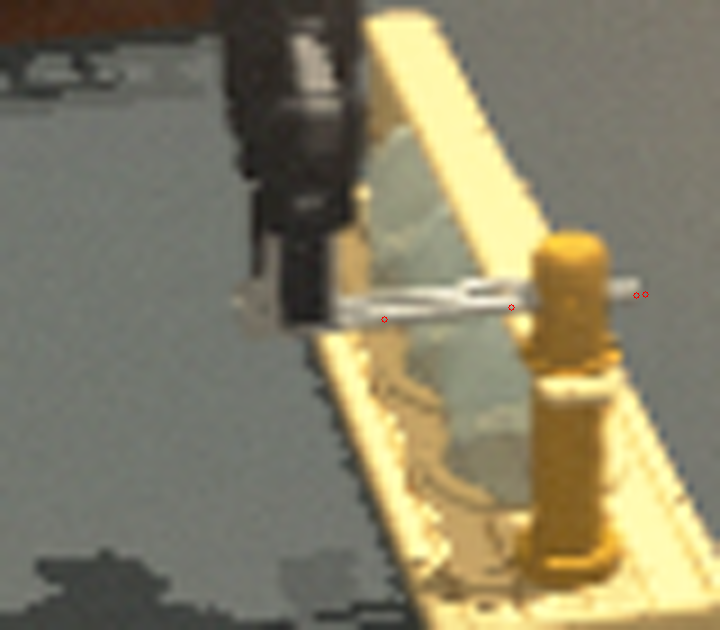

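Emit:
{"name": "drive_tool", "arguments": {"commands": [{"x": 0.2,"y": -0.01,"z": 0,"turn": 0,"grip": 0.1},{"x": 0.4,"y": -0.01,"z": 0,"turn": 0,"grip": 0.1},{"x": 0.6,"y": -0.02,"z": 0,"turn": 0,"grip": 0.1},{"x": 0.6,"y": -0.02,"z": 0,"turn": 0,"grip": 0.1}]}}

```text
t: 16.63
eef_pos: [0.505, 0.0619, 0.1088]
tcp_rot: [-0.0, 0.999, -0.041, -0.001]
force: [-2.5, 2.9, 0.5]
finger_gap: 0.0211
```

Emit:
{"name": "drive_tool", "arguments": {"commands": [{"x": 0.2,"y": 0,"z": 0,"turn": 0,"grip": 0.1},{"x": 0.4,"y": -0.01,"z": 0,"turn": 0,"grip": 0.1},{"x": 0.6,"y": -0.02,"z": 0,"turn": 0,"grip": 0.1},{"x": 0.6,"y": -0.02,"z": 0,"turn": 0,"grip": 0.1}]}}

```text
t: 16.97
eef_pos: [0.5136, 0.0615, 0.1095]
tcp_rot: [-0.001, 0.999, -0.041, 0.002]
force: [2.7, 3.3, -2.1]
finger_gap: 0.0208
```

Emit:
{"name": "drive_tool", "arguments": {"commands": [{"x": 0.2,"y": -0.02,"z": 0,"turn": 0,"grip": 0.1},{"x": 0.4,"y": -0.03,"z": 0,"turn": 0,"grip": 0.1},{"x": 0.6,"y": -0.05,"z": 0,"turn": 0,"grip": 0.1},{"x": 0.6,"y": -0.05,"z": 0,"turn": 0,"grip": 0.1}]}}

```text
t: 17.3
eef_pos: [0.5187, 0.0605, 0.1092]
tcp_rot: [-0.0, 0.999, -0.041, 0.001]
force: [2.3, 3.4, -1.2]
finger_gap: 0.021
```

```bash
python3 st.py; python3 pl.py z24
```

```text
17.3 [0.5187 0.0605 0.1092] [ 2.3  3.4 -1.2] 0.021 yaw2a -0.08243504843971013 [ 0.06  0.39 -0.32  2.    0.17  0.77 -2.01]
[0.51869015 0.06053242 0.10921987] -0.08243504843971013 [0.53389474 0.05024551 0.10941987]
[[308.9 184.3]
 [322.9 183. ]
 [336.7 181.7]
 [337.7 181.6]]
```

View pics/z24.png

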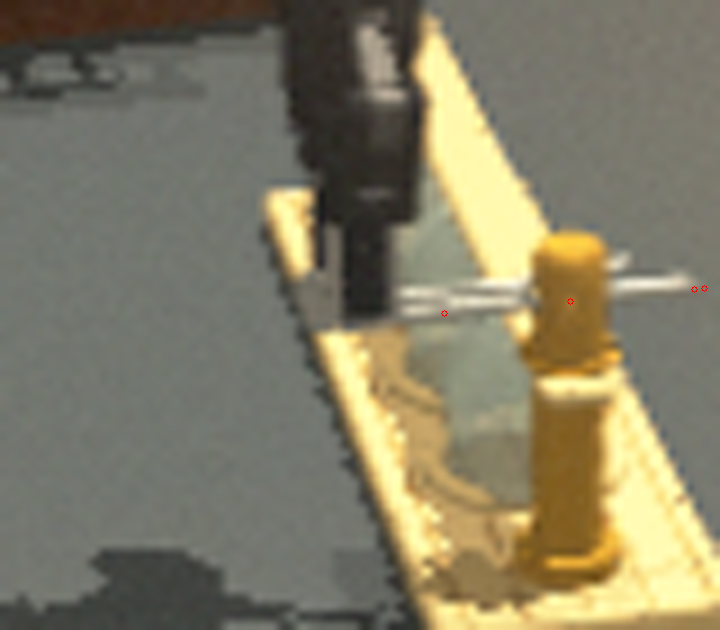

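Emit:
{"name": "drive_tool", "arguments": {"commands": [{"x": 0.1,"y": 0.05,"z": 0.0,"turn": 0,"grip": 0.1},{"x": 0.2,"y": 0.1,"z": 0.0,"turn": 0,"grip": 0.1},{"x": 0.2,"y": 0.1,"z": 0,"turn": 0,"grip": 0.1}]}}

```text
t: 17.6
eef_pos: [0.5195, 0.0613, 0.109]
tcp_rot: [0.0, 0.999, -0.041, -0.0]
force: [0.8, 2.3, -0.1]
finger_gap: 0.0212
```

Emit:
{"name": "drive_tool", "arguments": {"commands": [{"x": 0.1,"y": 0,"z": 0.0,"turn": 0,"grip": 0.1},{"x": 0.1,"y": 0,"z": 0,"turn": 0,"grip": 0.1}]}}

```text
t: 17.77
eef_pos: [0.5204, 0.0612, 0.1089]
tcp_rot: [0.0, 0.999, -0.041, -0.0]
force: [1.3, 0.3, -0.4]
finger_gap: 0.0207
```

Emit:
{"name": "drive_tool", "arguments": {"commands": [{"x": 0.1,"y": 0,"z": 0.0,"turn": 0,"grip": 0.1},{"x": 0.1,"y": 0,"z": 0,"turn": 0,"grip": 0.1}]}}

```text
t: 17.93
eef_pos: [0.5214, 0.0612, 0.1089]
tcp_rot: [0.0, 0.999, -0.041, -0.0]
force: [0.1, 1.3, -0.7]
finger_gap: 0.0207
```

Emit:
{"name": "drive_tool", "arguments": {"commands": [{"x": 0.1,"y": 0,"z": 0.0,"turn": 0,"grip": 0.1},{"x": 0.1,"y": 0,"z": 0,"turn": 0,"grip": 0.1}]}}

```text
t: 18.1
eef_pos: [0.5224, 0.0612, 0.1089]
tcp_rot: [0.0, 0.999, -0.041, -0.0]
force: [0.4, 0.8, -0.4]
finger_gap: 0.0207
```

Emit:
{"name": "drive_tool", "arguments": {"commands": [{"x": 0.1,"y": 0,"z": 0.0,"turn": 0,"grip": 0.1},{"x": 0.1,"y": 0,"z": 0,"turn": 0,"grip": 0.1}]}}

```text
t: 18.27
eef_pos: [0.5229, 0.0613, 0.1088]
tcp_rot: [0.0, 0.999, -0.041, -0.001]
force: [-1.4, -0.1, -0.3]
finger_gap: 0.021
```

```bash
python3 st.py; python3 pl.py z25
```

```text
18.2667 [0.5229 0.0613 0.1088] [-1.4 -0.1 -0.3] 0.021 yaw2a -0.08251664721472887 [ 0.06  0.4  -0.32  1.99  0.17  0.78 -2.01]
[0.52289038 0.06126639 0.10878054] -0.08251664721472887 [0.53809413 0.05097825 0.10898054]
[[310.3 184.1]
 [324.2 182.8]
 [338.  181.5]
 [339.1 181.4]]
```

View pics/z25.png

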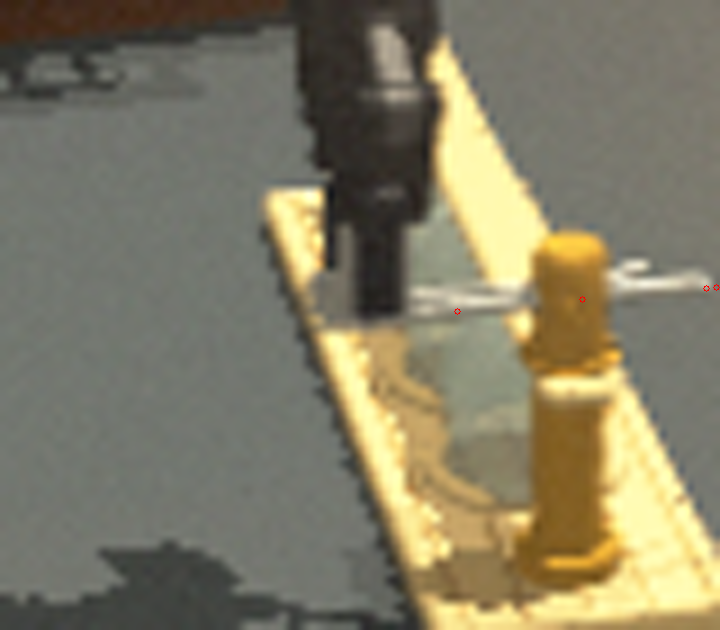

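Emit:
{"name": "drive_tool", "arguments": {"commands": [{"x": -0.12,"y": 0.0,"z": 0.0,"turn": 0,"grip": 0.1},{"x": -0.12,"y": 0.0,"z": 0,"turn": 0,"grip": 0.3},{"x": -0.12,"y": 0.0,"z": 0,"turn": 0,"grip": 0.45},{"x": -0.12,"y": 0.0,"z": 0,"turn": 0,"grip": 0.5},{"x": -0.12,"y": 0.0,"z": 0,"turn": 0,"grip": 0.5}], "squeeze": 30}}

```text
t: 18.73
eef_pos: [0.5222, 0.0615, 0.109]
tcp_rot: [0.0, 0.999, -0.041, 0.0]
force: [0.1, -0.3, 0.4]
finger_gap: 0.0424
```

```bash
python3 st.py
```

```text
18.7333 [0.5222 0.0615 0.109 ] [ 0.1 -0.3  0.4] 0.0424 yaw2a -0.08218528409201359 [ 0.06  0.4  -0.32  1.99  0.17  0.78 -2.01]
```

Emit:
{"name": "drive_tool", "arguments": {"commands": [{"x": 0,"y": 0.0,"z": 1,"turn": 0,"grip": 0.5},{"x": 0,"y": 0.0,"z": 3,"turn": 0,"grip": 0.5},{"x": 0,"y": 0.0,"z": 6,"turn": 0,"grip": 0.5},{"x": -1,"y": 2,"z": 10,"turn": 0,"grip": 0.5},{"x": -2,"y": 5,"z": 12,"turn": 0,"grip": 0.5}]}}

```text
t: 19.15
eef_pos: [0.504, 0.1087, 0.2326]
tcp_rot: [0.0, 0.999, -0.045, 0.002]
force: [0.9, 0.9, 0.5]
finger_gap: 0.0427
```

Emit:
{"name": "drive_tool", "arguments": {"commands": [{"x": -1,"y": 4,"z": 1,"turn": 0,"grip": 0.5},{"x": -1,"y": 8,"z": 2,"turn": 0,"grip": 0.5},{"x": -1,"y": 12,"z": 2,"turn": 0,"grip": 0.5},{"x": -1,"y": 16,"z": 2,"turn": 0,"grip": 0.5},{"x": -1,"y": 20,"z": 2,"turn": 0,"grip": 0.5}]}}

```text
t: 19.57
eef_pos: [0.492, 0.3134, 0.2505]
tcp_rot: [-0.0, 0.999, -0.041, 0.001]
force: [0.7, -0.5, 0.4]
finger_gap: 0.043
```

```bash
python3 st.py
python3 - <<'E'
from h import *
S=cam('side','side9');T=cam('top','top9')
s=S['image'][:,:,::-1];t=T['image'][:,:,::-1]
cv2.imwrite('pics/z26.png',np.hstack([cv2.resize(s[160:220,285:345],None,fx=6.6,fy=6.6,interpolation=cv2.INTER_CUBIC),cv2.resize(t[165:225,255:315],None,fx=6.6,fy=6.6,interpolation=cv2.INTER_CUBIC)]))
E
```

```text
19.5667 [0.492  0.3134 0.2505] [ 0.7 -0.5  0.4] 0.043 yaw2a -0.08239756219498032 [-0.28  0.34 -0.46  1.72  0.16  1.12 -2.44]
```

View pics/z26.png

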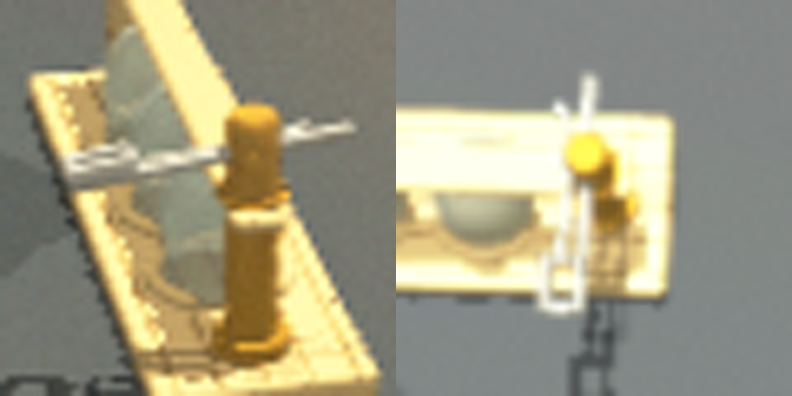

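```bash
python3 - <<'E'
from h import *
S=cam('side');T=cam('top')
o=lambda u,v,U,V:[U+(u+.5)/6.6-.5,V+(v+.5)/6.6-.5]
ex=np.array([.9968,-.0799]);ey=np.array([.0799,.9968]);pin=np.array([.584,.0455])
for nm,d,p,z in [('tipT',T,o(590-396,76,255,165),.109),('rearT',T,o(560-396,309,255,165),.112),('pintopT',T,o(586-396,153,255,165),.127),('tipS',S,o(355,127,285,160),.109),('bowendT',T,o(560-396,106,255,165),.109)]:
    q=onz(d,[p],z)[0]; r=q[:2]-pin; print(nm,q.round(4),'rack',(r@ex*1e3).round(1),(r@ey*1e3).round(1))
# bow end expected
print(proj(T,[[*(pin+.045*ex+.0012*ey),.109],[*(pin-.080*ex+.010*ey),.112]]),o(590-396,76,255,165),o(560-396,309,255,165))
E
```

```text
tipT [0.63   0.0461 0.109 ] rack 45.8 4.3
rearT [0.5069 0.065  0.112 ] rack -78.4 13.3
pintopT [0.584  0.0478 0.127 ] rack -0.2 2.3
tipS [0.6344 0.0597 0.109 ] rack 49.1 18.2
bowendT [0.6146 0.0622 0.109 ] rack 29.2 19.1
[[284.86616111 176.32391122]
 [280.36973979 211.88680955]] [283.969696969697, 176.0909090909091] [279.42424242424244, 211.3939393939394]
```

View pics/side9.png

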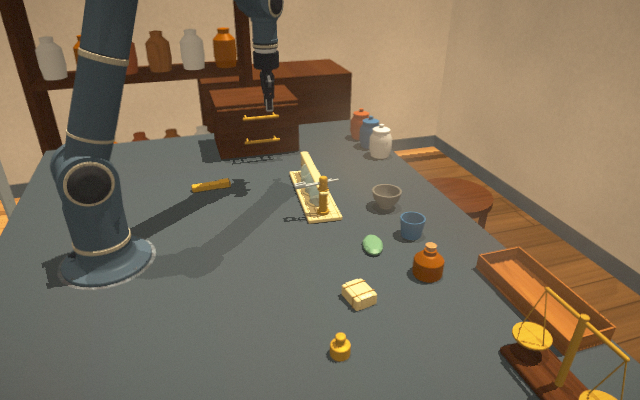

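View pics/top9.png

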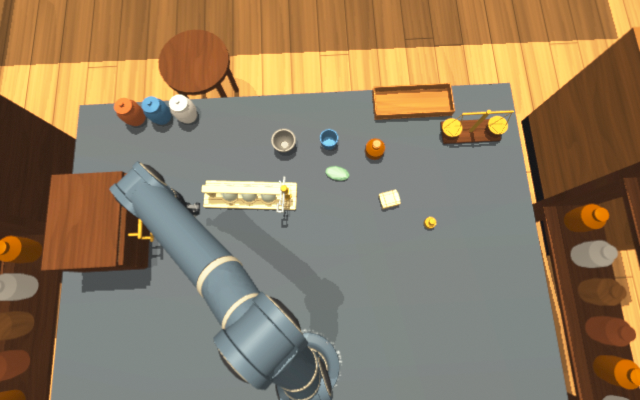

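```bash
python3 - <<'E'
from h import *
a=cv2.imread('pics/top0.png').astype(int)
b=cam('top')['image'][:,:,::-1].astype(int)
for n,(u,v) in dict(jade=(337,173),bottle=(375,148),cup=(329,140),weight=(430,223),mortar=(284,142),case=(209,282),pocket=(390,200)).items():
    print(n,np.abs(a-b)[v-12:v+12,u-12:u+12].mean().round(1))
print(env.job_done())
E
```

```text
jade 0.8
bottle 0.9
cup 0.8
weight 0.8
mortar 0.9
case 47.4
pocket 2.1
the job is handed in; nothing more can be done
None
```

The clip is locked in the pin, and I handed the job in at about 20 s. I pulled it from the pocket by its arch, laid it flat and let go. Then I took it by the loop and touched the leg to the pin's top and side to find the hole. I pushed the leg through until the bow sprang over, let go and backed clear.

**Seating:** During the push the force along the leg went from about -2.5 N to +2.7 N, which is the bow springing over. It fell to about zero at the home position, with light resistance beyond. In the last top view the leg's end lies about 46 mm past the pin axis, against 45 mm nominal. The bow is round the pin.

**Checks that disagreed:**
- **Tilt:** The last side view puts the leg's end higher than the flat-lying estimate, about 3.5 mm higher than just before release. I read this as the loop sagging within the hole's play, and I left it.
- **Clip position sideways:** The top view reads the pin and clip 2–3 mm to +y of my felt pin position, which is about the calibration error.
- **First arch grasp:** The first close of the jaws at the arch rode up on the wire. I reopened, went lower and closed again.

**Bystanders:** Comparing top views from start and end, the jade, bottle, cup, weight and mortar are unchanged. The arm hid the case in the final top view, so that check failed for it. The side view shows it where it was, and the arm never worked near it.

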